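# Seat a reference disc in a three-point nest and clamp it

## Robot

A 6-joint arm with a two-finger parallel gripper is mounted at the origin on a cart in front of the work surface, level with it; the furniture and walls round the work are solid. World frame = base frame: x ahead of the robot, y to its left, z up, the work surface at z = 0. Lengths are in m, angles in rad, forces in N, time in s.
With the tool pointing down it reaches from about 0.375 to 0.9 m from the base axis. Payload 3.1 kg.
Tool frame: the origin (TCP) lies midway between the tips of the shut fingers; the grasp point (between the pads) lies 19 mm behind it; z points along the fingers, y is the direction in which the jaws open and shut (so a half turn about z gives the same grasp; the last joint's range is limited). The gripper opens to 85 mm and grips with 20 to 120 N. Pads are 22 mm wide; open, the fingers measure 114 mm over their backs; the gripper's body (76 mm by 85 mm) begins 54 mm behind the grasp point. The pads swing forward as they close: fully open they stand 13 mm farther back than shut.
Start: joints at [0.968, 0.527, 1.433, -0, 1.181, -0.178], TCP at [0.258, 0.569, 0.231] pointing down, gripper open.
Joint ranges: [-3.08, 3.08], [-0.75, 2.2], [0.22, 2.44], [-1.43, 4.57], [0, 2.65], [-2.85, 2.85]. Speed limits (rad/s): [2.79, 2.79, 3.14, 3.14, 3.14, 3.14].

## Interface

Orientations are given as a unit quaternion [x, y, z, w].
In Python, from station import manip gives the robot as it stands.
- The arm moves only by the tool servo_tool, never from a script. Its argument "increments" is a list of rows, each an object with "hand": the closure, from 0 (fully open) to 1 (shut); "travel": the shift along the tool's x, y, z in mm, a list of three; "yaw": the turn about the tool's z in degrees. A call has 1 to 20 rows; each row shifts and turns the commanded pose from where the row before left it, along the tool's axes as they then stand; what a row does not reach is not made up. A row lasts 1/10 s, in which the tool goes at most 50 mm and 8.59 degrees, less where a joint would pass 70% of its speed; a pose out of reach is approached as far as the arm can. A call with a gripper value outside its range is refused whole. The fingers move at their own pace and stop on an object; "newtons" is the grip in N (left out, the last holds). Time passes only in rows, so rows that do not move let the fingers close. It gives the time, the measured TCP pose, the force and the opening at its end, in the units of the state.
- manip.sense(): the state, without advancing time (a new reading comes with each control period).
- manip.snapshot(name): name is "scene" or "side" or "wrist"; returns a dict with "pixels" (480x640x3 uint8, blue, green, red), "fx", "fy", "cx", "cy" (pixels), "R" (3x3) and "t" (3): a world point X has camera coordinates R X + t. Camera axes: x right, y down, z forward; pixel columns grow to the right and rows downward; lengths in m; the calibration is good to about 2 mm. A picture is of the moment at which its call begins. There is no depth.
- manip.sign_off(): hands the job in, once; it reports no verdict.
The state is a dict: "t": time; "q": joint angles; "qd": joint speeds; "tau": joint torques, N m; "tcp_pos": TCP position; "tool_rot": TCP orientation; "force": force on the tool from outside, world axes, zero at the start; "ft_torque": the same for the moment, N m; "finger_gap": opening from 0.0 (shut) to 1.0 (fully open).
Only numpy, scipy, OpenCV 4.12 (cv2) and the standard library are available. Lean on these libraries where they do the work, as an engineer would, in place of code of your own. Each camera call takes 0.05 s, during which the arm holds its last target.

## Task

Mount the solid steel disc, which lies in a row with two bearing rings at the front of the bench, in the three-point nest: first wind the nest's clamp jaw fully back (its knob has a left-hand thread, so it loosens clockwise). Lay the disc on the plate and nudge it home against both fixed pins, take your hand off it, and only then turn the knob anticlockwise until the jaw grips the disc. Let go, and leave the rings, the loupe and the micrometer where they are.

Things in the scene. Friction and masses are not known exactly. Their poses are not given: they have to be found in the camera images.
- disc: the only solid disc among the loose round parts on the front strip of the bench: plain ground steel, 60 mm across, 10 mm thick, about 0.22 kg, lying flat. Origin: centre of its underside, z up.
- nest: fixture fixed to the bench; place and yaw vary. Dark steel plate 136 (x) x 144 (y) x 12 mm, open on its -x side; a 14 mm high fence with a pin along its +x and its -y side; a clamp (aluminium housing 44 x 34 mm, top 36 mm above the bench, black knob on it) at its -x +y corner, 86 mm from the seat, 125 degrees anticlockwise from the nest's +x. Origin: centre of the plate's underside.
- seat (a point): point on the plate's top (12 mm above the bench), axes as the nest: the centre of the disc's underside when it touches both pins. There is no room for fingers round a seated disc: lay it 40 to 45 mm to -x of the seat, about 3 mm to +y, and push it along +x, slightly to -y, with closed fingers; past the open jaw it has about 6 mm of play.
- end_pin: fixed upright steel pin, 10 mm across, 16 mm high, 35 mm from the seat, 25 degrees anticlockwise from the nest's +x. Origin: centre of its foot on the plate. The end fence behind it: inner face 33 mm to +x of the seat, from y -46 to +33 mm of the seat.
- side_pin: fixed upright steel pin, 10 mm across, 16 mm high, 35 mm from the seat along the nest's -y. Origin: centre of its foot on the plate. The side fence behind it: inner face 33 mm to -y of the seat, from x -35 to +33 mm of the seat.
- clamp_jaw: round-nosed steel jaw (nose 10 mm across, 10 mm high) that slides on the plate along its own x axis, straight towards the seat. Origin: under the nose's centre. Wound fully back its nose stands 16 mm clear of a seated disc; 16 mm of travel per radian of the knob. Started part-way in, it bars the disc's way.
- clamp_knob (a joint): angle of the clamp knob, rad: 0 = jaw fully back (stop), grows anticlockwise seen from above to 1.35 (stop). Left-hand thread: anticlockwise drives the jaw in, clockwise withdraws it. The jaw meets a seated disc at about 1.0. Starts between 0.7 and 1.3. Turns with about 0.12 N m of friction and stays where it is left.
- knob_bar (a point): grip point of the knob, on its axis, 54.5 mm above the bench: the knob is a black upright bar 46 mm long (the point's x axis) and 13 mm thick (its y axis), from 43.5 mm to 64.5 mm above the bench, on a round hub 32 mm across that lies under it. The point turns with the knob.
- small_ring: plain steel bearing ring, 62 mm across, 12 mm thick, hole in the middle: not to be moved. Origin: centre of its underside.
- large_ring: plain steel bearing ring, 72 mm across, 12 mm thick, hole in the middle: not to be moved. Origin: centre of its underside.
- loupe: black eyeglass, 32 mm across, 26 mm high, standing right of the nest: not to be moved. Origin: centre of its underside.
- micrometer: micrometer, 48 x 130 x 12 mm, lying on the bench in front of the machine's base: not to be moved.
There are look-alikes about, which are no part of the job. What is shaped like the disc but brown is not meant.

How it is judged:
On the way, in this order (a step that is already met when the one before it is completed fails the run):
1. the clamp is wound fully back (value of joint clamp_knob below 0.15 rad), for 0.2 s.
2. the disc lies on the plate against both pins while the clamp is still open (distance between disc and seat below 0.0025 m and angle between disc's own z axis and vertical below 0.05 rad and value of joint clamp_knob below 0.5 rad and contact force between disc and the fingers below 0.1 N), for 0.2 s.
3. the jaw grips the disc (contact force between clamp_jaw and disc above 1 N), for 0.2 s.
At the end, for the whole second after the job is handed in: The disc lies flat on the nest's plate, its centre within 2 mm of the seat (so touching both pins), gripped by the jaw with more than 1 N, at rest and let go; it was against the pins (within 2.5 mm) and let go before the clamp was closed (distance between disc and seat below 0.002 m and angle between disc's own z axis and vertical below 0.05 rad and contact force between clamp_jaw and disc above 1 N and linear speed of disc below 0.01 m/s).
It fails at once if a ring, the loupe or the micrometer was moved by more than 30 mm (distance of any of small_ring, large_ring, loupe, micrometer from where it was at the start of the episode above 0.03 m).
It also fails if it takes over 72 s, if anything falls off the work surface, if the arm or the gripper's body presses on something with over 40 N, if the wrist force passes 120 N, or if a joint passes its speed limit or range.

## Working session

There is one attempt and no reset: what is moved stays moved. The work goes in short steps, Python scripts to look and compute and a tool call to move; the robot and the scene stay as the last step left them, time stands still between calls to the robot, and variables do not carry over. Pictures are saved under pics/ and viewed, and the job is handed in when it is done.

Besides the shell and the picture viewer there is one more tool, called after "Emit:" as a command line: name --argument value ..., lists and objects as JSON in quotes. servo_tool: Moves the arm, as the interface text tells. Its arguments: {"type":"object","properties":{"increments":{"type":"array","items":{"type":"object","properties":{"hand":{"type":"number"},"travel":{"type":"array","items":{"type":"number"}},"yaw":{"type":"number"}}}},"newtons":{"type":"number"}},"required":["increments"]}

```bash
ls; mkdir -p pics
python3 - <<'E'
from station import manip
import cv2
print(manip.sense())
for n in ("scene","side","wrist"):
    s=manip.snapshot(n); cv2.imwrite(f"pics/{n}0.png",s["pixels"]); print(n,s["fx"],s["fy"],s["cx"],s["cy"],s["R"],s["t"])
E
```

```text
pics
{'t': 0.0, 'q': array([ 9.67498465e-01,  5.28470734e-01,  1.43390919e+00, -8.91942487e-06,
        1.18139110e+00, -1.78509933e-01]), 'qd': array([ 3.02127061e-03, -6.85786134e-04,  2.13232408e-05,  6.09718022e-04,
        3.84791535e-04,  1.24742663e-03]), 'tau': array([ 4.59601306e-04, -4.42345762e+01, -1.78024471e+01, -2.04962607e-04,
        8.49598437e-03,  3.35751416e-06]), 'tcp_pos': array([0.25714689, 0.56886165, 0.23032862]), 'tool_rot': array([ 2.10798887e-01,  9.77528845e-01, -1.00859354e-03, -4.11192969e-04]), 'force': array([ 0.23401718,  0.48531798, -0.19926039]), 'ft_torque': array([-0.01761071,  0.00053442,  0.05336012]), 'finger_gap': 0.9960699036238769}
scene 448.39325245957434 448.39325245957434 314.9780146950513 240.19783120645724 [[ 0.83750427 -0.54635972 -0.00881187]
 [-0.22362184 -0.32798246 -0.91783483]
 [ 0.49857785  0.77066112 -0.39686468]] [-0.41698229  0.21128609  0.56336499]
side 496.7915037164606 496.7915037164606 319.2671312939975 237.35179843955106 [[ 0.97693677 -0.21242245  0.0217084 ]
 [-0.10439134 -0.56382366 -0.81927122]
 [ 0.18627131  0.79811001 -0.57299513]] [-0.49729889  0.14796713  0.77169716]
wrist 362.1590622131913 362.1590622131913 319.16026224423456 239.52445492818208 [[ 0.41267285  0.91087788 -0.00161384]
 [ 0.87279725 -0.39491226  0.28682619]
 [ 0.26062631 -0.11977394 -0.95798128]] [-0.62376769 -0.03680798  0.379357  ]
```

View pics/scene0.png

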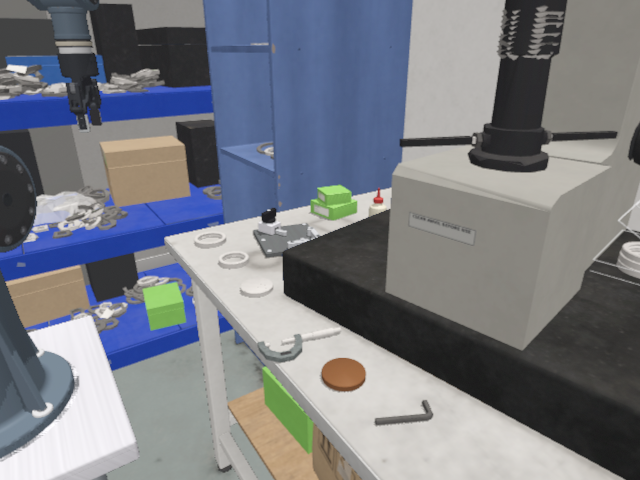

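View pics/side0.png

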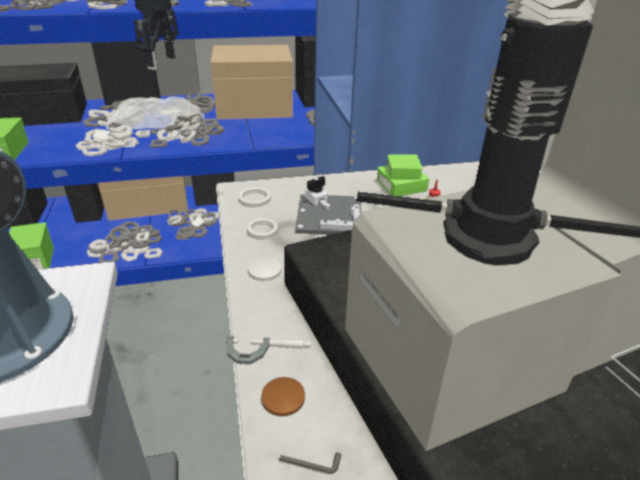

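View pics/wrist0.png

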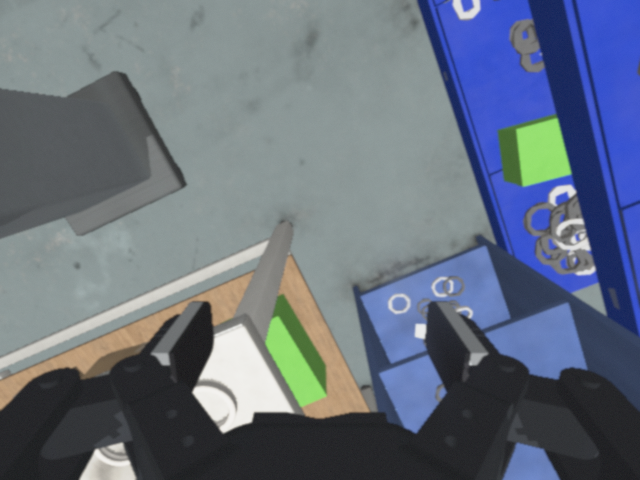

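```bash
cat > h.py <<'E'
from station import manip
import cv2, numpy as np
from scipy.spatial.transform import Rotation as Ro
def onplane(s,u,v,z):
    R=np.array(s["R"]);t=np.array(s["t"])
    d=R.T@np.array([(u-s["cx"])/s["fx"],(v-s["cy"])/s["fy"],1]);c=-R.T@t
    return c+d*(z-c[2])/d[2]
def proj(s,X):
    p=np.array(s["R"])@np.array(X)+np.array(s["t"]); return np.array([p[0]/p[2]*s["fx"]+s["cx"],p[1]/p[2]*s["fy"]+s["cy"]])
def snap(n,f):
    s=manip.snapshot(n); cv2.imwrite("pics/"+f,s["pixels"]); np.save("pics/"+f[:-4]+".npy",s,allow_pickle=True); return s
def load(f): return np.load("pics/"+f+".npy",allow_pickle=True).item()
def tool():
    st=manip.sense(); R=Ro.from_quat(st["tool_rot"]).as_matrix(); return st,R
def delta(target,yawdir=None):
    """travel in tool axes mm (with present axes) to target TCP; yaw deg to bring tool y to world direction angle (mod 180)"""
    st,R=tool(); d=R.T@(np.array(target)-st["tcp_pos"])*1000
    a=np.degrees(np.arctan2(R[1,1],R[0,1])); y=None
    if yawdir is not None:
        e=(yawdir-a+90)%180-90; y=-e
    return d,y,a
E
python3 - <<'E'
from h import *
s=snap("scene","sc1.png");r=snap("side","si1.png")
for n,a,b,z in [("disc",(257,288),(265,269),.01),("r1",(234,259),(262,228),.012),("r2",(210,240),(254,197),.012),("knob",(268,215),(316,185),.06),("nestmid",(285,238),(330,213),.012),("brown",(344,374),(283,396),.01)]:
    print(n,onplane(s,*a,z).round(3),onplane(r,*b,z).round(3))
E
python3 - <<'E'
import cv2
a=cv2.imread("pics/si1.png")[150:300,200:400]
b=cv2.imread("pics/sc1.png")[190:310,190:350]
cv2.imwrite("pics/c1.png",cv2.resize(a,(800,600),interpolation=cv2.INTER_CUBIC))
cv2.imwrite("pics/c2.png",cv2.resize(b,(800,600),interpolation=cv2.INTER_CUBIC))
E
```

```text
disc [0.415 0.067 0.01 ] [0.423 0.068 0.01 ]
r1 [0.429 0.2   0.012] [0.433 0.198 0.012]
r2 [0.424 0.323 0.012] [0.431 0.324 0.012]
knob [0.551 0.277 0.06 ] [0.559 0.269 0.06 ]
nestmid [0.571 0.237 0.012] [0.582 0.229 0.012]
brown [ 0.408 -0.209  0.01 ] [ 0.413 -0.211  0.01 ]
```

View pics/c1.png

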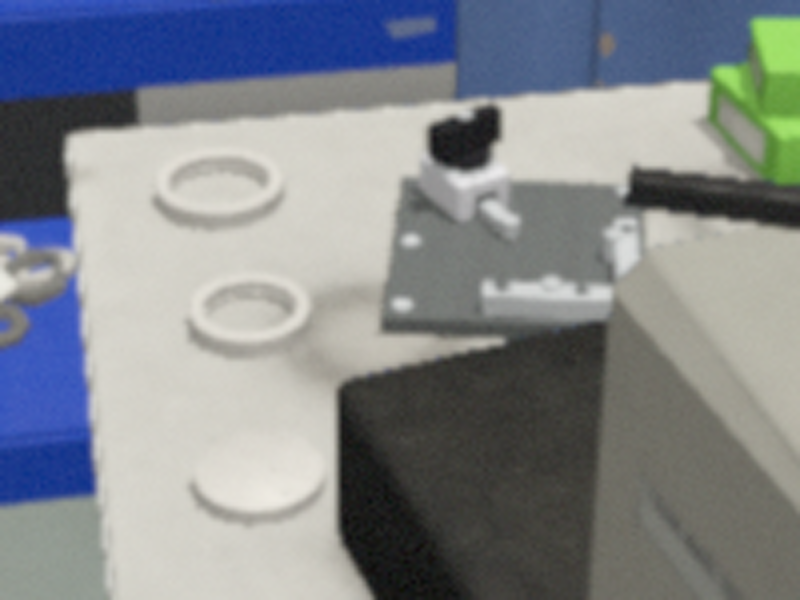

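View pics/c2.png

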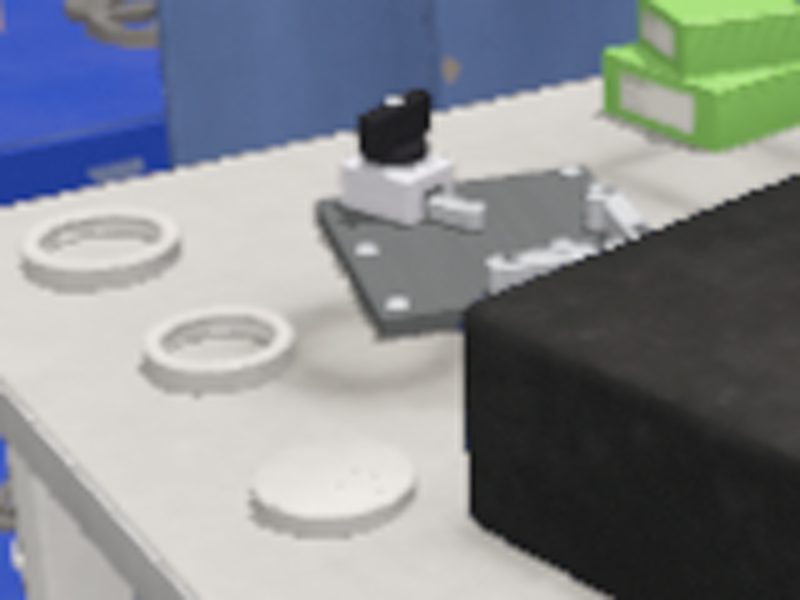

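Run:
```python
from h import *
s=load("sc1");r=load("si1")
def tri(a,b):
    P=[np.array([[k["fx"],0,k["cx"]],[0,k["fy"],k["cy"]],[0,0,1]])@np.c_[k["R"],k["t"]] for k in (s,r)]
    X=cv2.triangulatePoints(P[0],P[1],np.float64(a),np.float64(b)); return (X[:3]/X[3]).ravel().round(3)
print("bar end",tri((401,142),(358,196)))
print("base corner top",tri((283,252),(285,246)))
print("base corner2",tri((284,287),(286,286)))
print("head corner",tri((394,164),(366,214)),tri((391,290),(347,318)))
print("knob top L",tri((263,215),(309,184)), tri((275.5,209),(324,178)))
print("nest corner -x-y",tri((266.5,256),(296,232)),"-x+y",tri((254,232),(301,195)))
print("hub",tri((268,219),(316,187)))
print("loupe green",tri((318,192),(390,158)))
print([ (proj(s,X).round(),proj(r,X).round()) for X in [(.58,.235,.012)]])
```

```text
bar end [ 0.503 -0.191  0.305]
base corner top [0.455 0.033 0.084]
base corner2 [0.45  0.015 0.018]
head corner [ 0.521 -0.166  0.267] [ 0.509 -0.176  0.097]
knob top L [0.547 0.292 0.054] [0.582 0.297 0.061]
nest corner -x-y [0.501 0.191 0.001] -x+y [0.538 0.332 0.002]
hub [0.567 0.307 0.036]
loupe green [0.772 0.402 0.043]
[(array([289., 237.]), array([328., 212.]))]
```

Run:
```python
from h import *
print(delta([.63,.223,.23],0))
```

```text
(array([-482.19070066, -161.82210062,    0.91409815]), np.float64(65.66111376226027), np.float64(65.66111376226027))
```

Emit:
servo_tool --increments '[{"hand": 0, "travel": [-40, -13.5, 0]}, {"hand": 0, "travel": [-40, -13.5, 0]}, {"hand": 0, "travel": [-40, -13.5, 0]}, {"hand": 0, "travel": [-40, -13.5, 0]}, {"hand": 0, "travel": [-40, -13.5, 0]}, {"hand": 0, "travel": [-40, -13.5, 0]}, {"hand": 0, "travel": [-40, -13.5, 0]}, {"hand": 0, "travel": [-40, -13.5, 0]}, {"hand": 0, "travel": [-40, -13.5, 0]}, {"hand": 0, "travel": [-40, -13.5, 0]}, {"hand": 0, "travel": [-40, -13.5, 0]}, {"hand": 0, "travel": [-40, -13.5, 0]}, {"hand": 0, "travel": [0, 0, 0]}, {"hand": 0, "travel": [0, 0, 0]}]'

```text
schema error: expected keys hand, travel, yaw
```

Run:
```python
from h import *
print(tool()); snap("wrist","w2.png")
```

```text
({'t': 0.25, 'q': array([ 9.67498232e-01,  5.27983190e-01,  1.43326797e+00, -7.80557263e-06,
        1.18140373e+00, -1.78501331e-01]), 'qd': array([ 0.00234845, -0.00041939, -0.00291159, -0.00038281,  0.0006896 ,
       -0.00109321]), 'tau': array([ 1.09083398e-03, -4.42023933e+01, -1.77985704e+01, -2.17492475e-04,
        6.06329151e-03, -4.66993143e-06]), 'tcp_pos': array([0.25735734, 0.56916738, 0.23083225]), 'tool_rot': array([ 2.10803509e-01,  9.77528311e-01, -4.92428521e-04, -1.99028905e-04]), 'force': array([-0.58940676,  0.18081971,  0.1933687 ]), 'ft_torque': array([-0.01420368, -0.01123176, -0.01951053]), 'finger_gap': 0.9952903552754441}, array([[-9.11123682e-01,  4.12132601e-01, -5.96724099e-04],
       [ 4.12132993e-01,  9.11123276e-01, -8.78813657e-04],
       [ 1.81501458e-04, -1.04663762e-03, -9.99999436e-01]]))
```

View pics/w2.png

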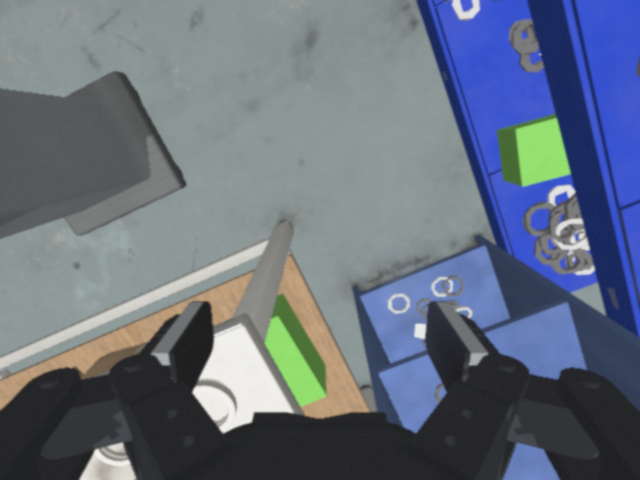

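The move was refused (the yaw key is required); resending with it.

Emit:
servo_tool --increments '[{"hand": 0, "travel": [-40, -13.5, 0], "yaw": 0}, {"hand": 0, "travel": [-40, -13.5, 0], "yaw": 0}, {"hand": 0, "travel": [-40, -13.5, 0], "yaw": 0}, {"hand": 0, "travel": [-40, -13.5, 0], "yaw": 0}, {"hand": 0, "travel": [-40, -13.5, 0], "yaw": 0}, {"hand": 0, "travel": [-40, -13.5, 0], "yaw": 0}, {"hand": 0, "travel": [-40, -13.5, 0], "yaw": 0}, {"hand": 0, "travel": [-40, -13.5, 0], "yaw": 0}, {"hand": 0, "travel": [-40, -13.5, 0], "yaw": 0}, {"hand": 0, "travel": [-40, -13.5, 0], "yaw": 0}, {"hand": 0, "travel": [-40, -13.5, 0], "yaw": 0}, {"hand": 0, "travel": [-40, -13.5, 0], "yaw": 0}, {"hand": 0, "travel": [0, 0, 0], "yaw": 0}, {"hand": 0, "travel": [0, 0, 0], "yaw": 0}]'

```text
t: 1.7
tcp_pos: [0.6284, 0.2231, 0.2308]
tool_rot: [0.212, 0.977, 0.0, -0.001]
force: [-0.3, 0.4, -0.6]
finger_gap: 0.999
```

Run:
```python
from h import *
print(tool()[0]["tcp_pos"]); snap("wrist","w3.png")
```

```text
[0.62841429 0.22307946 0.2308111 ]
```

View pics/w3.png

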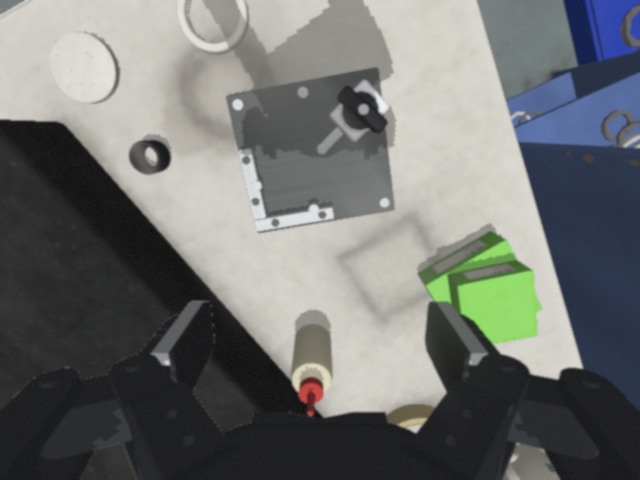

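Run:
```python
import cv2
a=cv2.imread("pics/w3.png")
cv2.imwrite("pics/c3.png",cv2.resize(a[60:240,215:415],None,fx=4,fy=3.333,interpolation=cv2.INTER_CUBIC)[:600])
cv2.imwrite("pics/c3.png",cv2.resize(a[60:242,215:405],None,fx=3.25,fy=3.25,interpolation=cv2.INTER_CUBIC))
cv2.imwrite("pics/c4.png",cv2.resize(a[20:180,30:230],None,fx=3.25,fy=3.25,interpolation=cv2.INTER_CUBIC))
```

```text
(no output)
```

View pics/c3.png

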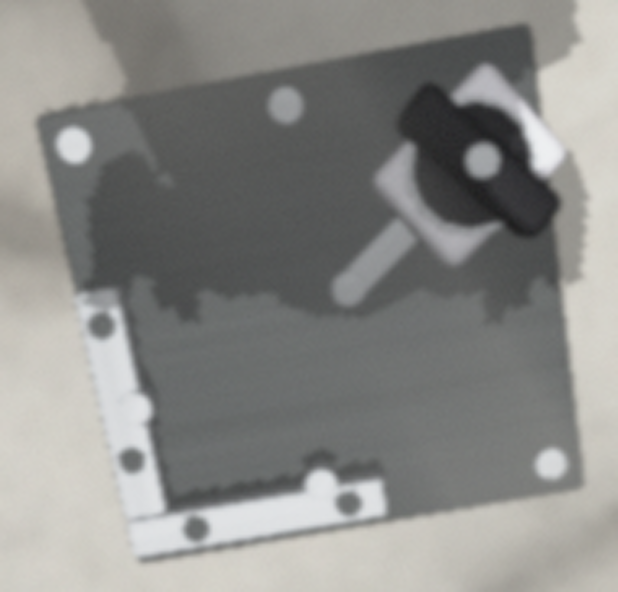

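View pics/c4.png

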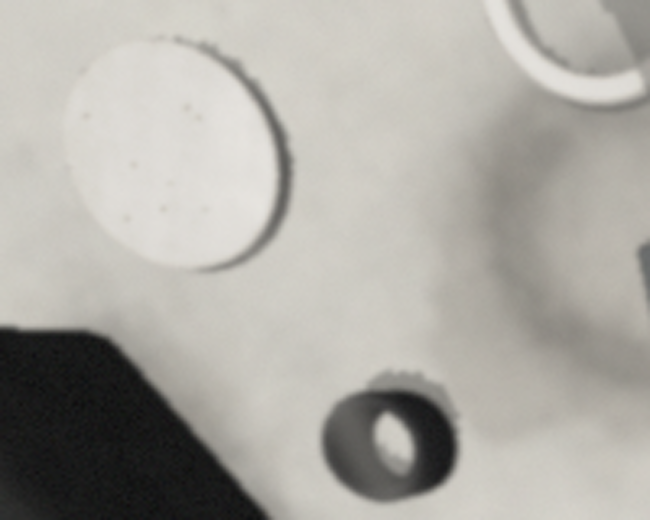

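```bash
cat > fit.py <<'E'
from h import *
from scipy.optimize import least_squares
def fit(s,obs):
    # params x,y,yaw,sx,sy, knob, 
    def model(p):
        x,y,a,sx,sy,kn=p
        c,si=np.cos(a),np.sin(a); W=lambda u,v,z:np.array([x+c*u-si*v,y+si*u+c*v,z])
        j=86-16-40 # placeholder
        d=np.radians(125); nose=35+16-16*kn
        return {"TL":W(-.068,-.072,.012),"TR":W(-.068,.072,.012),"BR":W(.068,.072,.012),"BL":W(.068,-.072,.026),
        "side":W(sx,sy-.035,.028),"end":W(sx+.035*np.cos(np.radians(25)),sy+.035*np.sin(np.radians(25)),.028),
        "knob":W(sx+.086*np.cos(d),sy+.086*np.sin(d),.0645),
        "nose":W(sx+nose*.001*np.cos(d),sy+nose*.001*np.sin(d),.022)}
    def res(p):
        m=model(p); return np.concatenate([proj(s,m[k])-np.array(v) for k,v in obs.items()])
    r=least_squares(res,[.585,.244,-.25,0.01,-.01,1.],loss="soft_l1")
    return r,model(r.x)
if __name__=="__main__":
    s=load("w3")
    o=lambda a,b:(a/3.25+215,b/3.25+60)
    obs={"TL":o(38,118),"TR":o(528,25),"BR":o(583,486),"BL":o(138,560),"side":o(135,408),"end":o(321,482),"knob":o(483,160),"nose":o(347,291)}
    r,m=fit(s,obs); print(r.x.round(4),np.degrees(r.x[2]))
    for k,e in zip(obs,r.fun.reshape(-1,2)): print(k,m[k].round(4),e.round(2))
    c,si=np.cos(r.x[2]),np.sin(r.x[2]); print("seat",r.x[0]+c*r.x[3]-si*r.x[4],r.x[1]+si*r.x[3]+c*r.x[4])
    # knob bar ends (crop)
    a=onplane(s,*o(418,97),.0645);b=onplane(s,*o(543,222),.0645);print("bar ends",a,b,np.degrees(np.arctan2(*(b-a)[1::-1])),np.linalg.norm(b-a))
    q=lambda a,b:(a/3.25+30,b/3.25+20)
    print("disc",onplane(s,*q(172,154),.01),"loupe",onplane(s,*q(390,445),.013),"base",onplane(s,*q(97,332),.084))
    for p in [(64,140),(280,180),(160,38),(190,270)]: print(onplane(s,*q(*p),.01))
E
python3 fit.py
```

```text
[ 0.5807  0.2395 -0.2532  0.0169 -0.0238  0.772 ] -14.50783443274076
TL [0.4969 0.1869 0.012 ] [-1.29 -0.49]
TR [0.5329 0.3263 0.012 ] [ 1.51 -1.26]
BR [0.6646 0.2922 0.012 ] [1.57 1.06]
BL [0.6285 0.1528 0.026 ] [-2.    5.76]
side [0.5823 0.1784 0.028 ] [0.1  0.13]
end [0.6255 0.2186 0.028 ] [0.2  0.65]
knob [0.561  0.2928 0.0645] [-0.02 -0.34]
nose [0.5776 0.2485 0.022 ] [-0.26 -0.25]
seat 0.5911036599488653 0.2122620115110717
bar ends [0.5412854  0.28386079 0.0645    ] [0.58103646 0.30082742 0.0645    ] 23.113858722125716 0.04322051781344285
disc [0.42093408 0.0793621  0.01      ] loupe [0.51538403 0.09363046 0.013     ] base [0.47405864 0.07653111 0.084     ]
[0.40534087 0.05382622 0.01      ]
[0.43925826 0.10330757 0.01      ]
[0.39528687 0.09340366 0.01      ]
[0.44865836 0.06615894 0.01      ]
```

Run:
```python
from h import *
s=load("sc1");r=load("si1");w=load("w3")
for n,X in dict(disc=(.4209,.0794,.01),base=(.474,.0765,.084),TL=(.4969,.1869,.012),TR=(.5329,.3263,.012),knob=(.561,.2928,.0645),BR=(.6646,.2922,.012)).items(): print(n,proj(s,X),proj(r,X),proj(w,X))
P=[np.array([[k["fx"],0,k["cx"]],[0,k["fy"],k["cy"]],[0,0,1]])@np.c_[k["R"],k["t"]] for k in (s,r,w)]
for k in (s,r,w): print(-np.array(k["R"]).T@np.array(k["t"]))
```

```text
disc [256.6929129  284.44303733] [263.03063927 265.30081087] [82.93576491 67.3288574 ]
base [280.99877368 241.88236887] [291.57513441 229.68824306] [ 59.76602662 122.09792148]
TL [266.36023678 253.33964414] [293.94734195 227.91747801] [225.43735711  95.84352152]
TR [252.84794816 229.39537347] [299.05887693 192.52386119] [378.97055387  66.38126706]
knob [268.68878267 210.36593886] [314.62091245 177.84048386] [363.56917237 108.90933603]
BR [306.88425806 222.43190675] [359.19553846 194.84253554] [395.94069761 210.60600837]
[ 0.11559133 -0.59268769  0.413831  ]
[ 0.35753101 -0.63810931  0.57419949]
[0.56194923 0.25309772 0.37340162]
```

```bash
sed -i 's/,"BL":o(138,560)//' fit.py; python3 fit.py|head -12
python3 - <<'E'
from h import *
print(delta([.561,.2928,.16],90+23.1)); print(manip.sense()["q"])
E
```

```text
[ 0.5808  0.2385 -0.2553  0.0166 -0.0228  0.7725] -14.626491997320016
TL [0.4968 0.186  0.012 ] [-2.19 -0.13]
TR [0.5332 0.3253 0.012 ] [ 0.59 -0.53]
BR [0.6648 0.291  0.012 ] [0.47 1.7 ]
side [0.5822 0.1784 0.028 ] [0.04 0.  ]
end [0.6255 0.2186 0.028 ] [0.1  0.64]
knob [0.5611 0.2929 0.0645] [ 0.09 -0.23]
nose [0.5776 0.2485 0.022 ] [-0.24 -0.24]
seat 0.5910470482213113 0.21224990277176103
bar ends [0.5412854  0.28386079 0.0645    ] [0.58103646 0.30082742 0.0645    ] 23.113858722125716 0.04322051781344285
disc [0.42093408 0.0793621  0.01      ] loupe [0.51538403 0.09363046 0.013     ] base [0.47405864 0.07653111 0.084     ]
[0.40534087 0.05382622 0.01      ]
(array([88.8017761 , 35.2530625 , 70.98549862]), np.float64(-47.4769385764242), np.float64(65.62306142357579))
[ 1.75256923e-01  5.85706595e-01  1.32040754e+00  6.42632298e-04
  1.23707992e+00 -9.70292212e-01]
```

Emit:
servo_tool --increments '[{"hand": 0, "travel": [29.6, 11.7, 20], "yaw": 0}, {"hand": 0, "travel": [29.6, 11.7, 20], "yaw": 0}, {"hand": 0, "travel": [29.6, 11.7, 20], "yaw": 0}, {"hand": 0, "travel": [0, 0, 0], "yaw": -8}, {"hand": 0, "travel": [0, 0, 0], "yaw": -8}, {"hand": 0, "travel": [0, 0, 0], "yaw": -8}, {"hand": 0, "travel": [0, 0, 0], "yaw": -8}, {"hand": 0, "travel": [0, 0, 0], "yaw": -8}, {"hand": 0, "travel": [0, 0, 0], "yaw": -7.5}, {"hand": 0, "travel": [0, 0, 0], "yaw": 0}, {"hand": 0, "travel": [0, 0, 0], "yaw": 0}]'

```text
t: 2.85
tcp_pos: [0.5605, 0.2936, 0.1715]
tool_rot: [-0.2, 0.98, 0.0, -0.0]
force: [0.5, -0.6, -0.4]
finger_gap: 0.999
```

Run:
```python
from h import *
s=snap("wrist","w4.png")
print(manip.sense()["tcp_pos"],delta([.561,.2928,.047],113.1))
```

```text
[0.56080468 0.29338689 0.1714646 ] (array([ 2.32561706e-02, -6.34200557e-01,  1.24464523e+02]), np.float64(0.007443004710353307), np.float64(113.10744300471035))
```

View pics/w4.png

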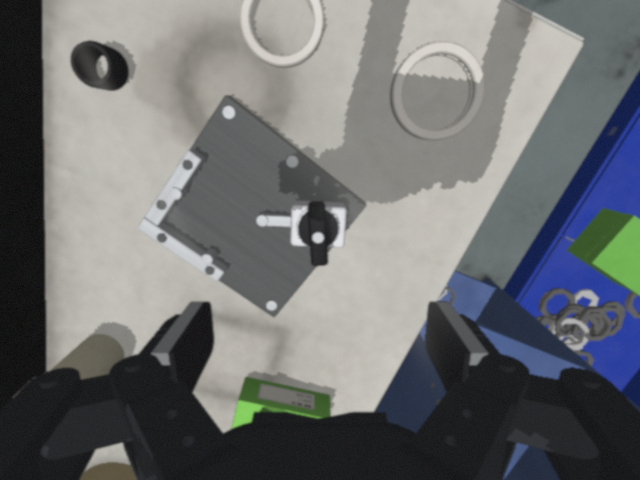

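Run:
```python
import cv2
a=cv2.imread("pics/w4.png")
cv2.imwrite("pics/c5.png",cv2.resize(a[85:325,130:380],None,fx=2.5,fy=2.5,interpolation=cv2.INTER_CUBIC))
```

```text
(no output)
```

View pics/c5.png

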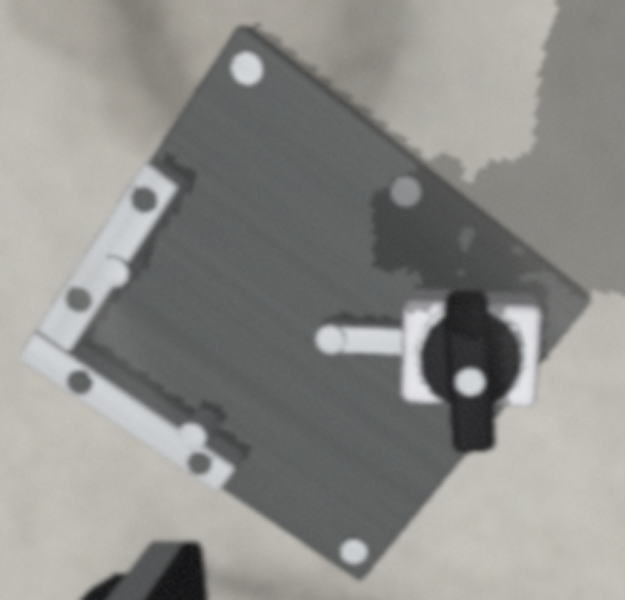

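Run:
```python
from fit import *
s=load("w4"); o=lambda a,b:(a/2.5+130,b/2.5+85)
for obs in ({"TL":o(240,27),"TR":o(591,298),"BR":o(362,579),"side":o(117,273),"end":o(192,436),"knob":o(470,381),"nose":o(330,339)},):
  r,m=fit(s,obs); print(r.x.round(4),np.degrees(r.x[2]))
  for k,e in zip(obs,r.fun.reshape(-1,2)): print(k,m[k].round(4),e.round(2))
  c,si=np.cos(r.x[2]),np.sin(r.x[2]); print("seat",r.x[0]+c*r.x[3]-si*r.x[4],r.x[1]+si*r.x[3]+c*r.x[4])
a=onplane(s,*o(467,292),.0645);b=onplane(s,*o(474,450),.0645);print(a,b,np.degrees(np.arctan2(*(b-a)[1::-1])))
```

```text
[ 0.5799  0.2395 -0.2525  0.0174 -0.0234  0.7467] -14.464452298703055
TL [0.4961 0.1868 0.012 ] [-0.7  -2.44]
TR [0.532  0.3262 0.012 ] [1.56 0.49]
BR [0.6637 0.2922 0.012 ] [-0.25  2.17]
side [0.5821 0.1786 0.028 ] [-1.3  -0.13]
end [0.6253 0.2189 0.028 ] [0.28 0.45]
knob [0.5607 0.293  0.0645] [ 0.55 -0.07]
nose [0.5772 0.2491 0.022 ] [ 0.  -0.1]
seat 0.590873738778785 0.2125030567056695
[0.5374218  0.28180931 0.0645    ] [0.57990138 0.30204382 0.0645    ] 25.47009462461401
```

Emit:
servo_tool --increments '[{"hand": 0, "travel": [0, -0.6, 35], "yaw": -1}, {"hand": 0, "travel": [0, 0, 35], "yaw": 0}, {"hand": 0, "travel": [0, 0, 35], "yaw": 0}, {"hand": 0, "travel": [0, 0, 19], "yaw": 0}, {"hand": 0, "travel": [0, 0, 0], "yaw": 0}, {"hand": 1, "travel": [0, 0, 0], "yaw": 0}, {"hand": 1, "travel": [0, 0, 0], "yaw": 0}, {"hand": 1, "travel": [0, 0, 0], "yaw": 0}, {"hand": 1, "travel": [0, 0, 0], "yaw": 0}, {"hand": 1, "travel": [0, 0, 0], "yaw": 0}, {"hand": 1, "travel": [0, 0, 0], "yaw": 0}, {"hand": 1, "travel": [0, 0, 0], "yaw": 0}, {"hand": 1, "travel": [0, 0, 0], "yaw": 0}]' --newtons 50

```text
t: 4.2
tcp_pos: [0.5621, 0.293, 0.0485]
tool_rot: [-0.209, 0.978, 0.001, 0.001]
force: [-2.9, 3.1, 6.3]
finger_gap: 0.136
```

Run:
```python
from h import *
s=snap("wrist","w5.png");st=manip.sense()
print(st["tcp_pos"],st["force"],st["ft_torque"],st["finger_gap"],st["q"])
```

```text
[0.56215626 0.29303226 0.04850139] [-2.27434362  3.97827958  5.64278886] [0.55429286 0.28698865 0.07720693] 0.13556364166035217 [ 3.03965473e-01  7.75912894e-01  1.53641685e+00  1.56516053e-03
  8.27618834e-01 -1.68932134e+00]
```

View pics/w5.png

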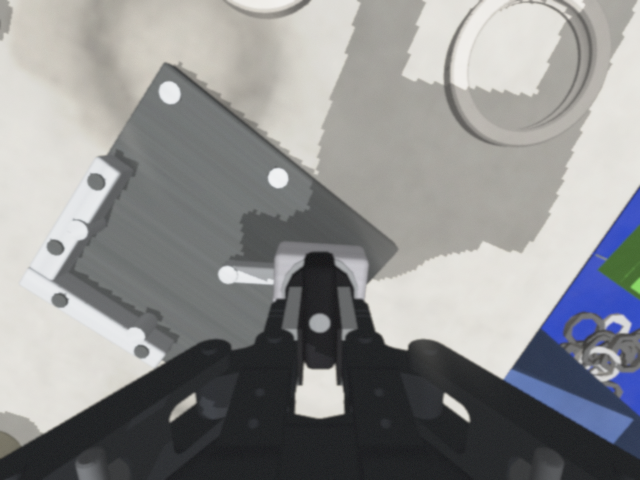

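Emit:
servo_tool --increments '[{"hand": 1, "travel": [0, 0, -1], "yaw": 6}, {"hand": 1, "travel": [0, 0, 0], "yaw": 6}, {"hand": 1, "travel": [0, 0, 0], "yaw": 6}, {"hand": 1, "travel": [0, 0, 0], "yaw": 6}, {"hand": 1, "travel": [0, 0, 0], "yaw": 6}, {"hand": 1, "travel": [0, 0, 0], "yaw": 5}, {"hand": 1, "travel": [0, 0, 0], "yaw": 4}, {"hand": 1, "travel": [0, 0, 0], "yaw": 3}, {"hand": 1, "travel": [0, 0, 0], "yaw": 0}, {"hand": 1, "travel": [0, 0, 0], "yaw": 0}]'

```text
t: 5.25
tcp_pos: [0.5622, 0.2922, 0.0485]
tool_rot: [0.153, 0.988, -0.0, 0.001]
force: [-0.6, 1.4, 1.6]
finger_gap: 0.138
```

Run:
```python
from h import *
s=snap("wrist","w6.png");st=manip.sense()
print(st["tcp_pos"],st["force"],st["ft_torque"],st["finger_gap"],st["q"][5],delta([0,0,0],0)[2])
```

```text
[0.5622035  0.29217937 0.04854031] [0.05500922 2.05237521 1.54360991] [ 0.2540219  -0.02352784  1.03937576] 0.13877179591570496 -0.9585059864414067 72.34363436855314
```

View pics/w6.png

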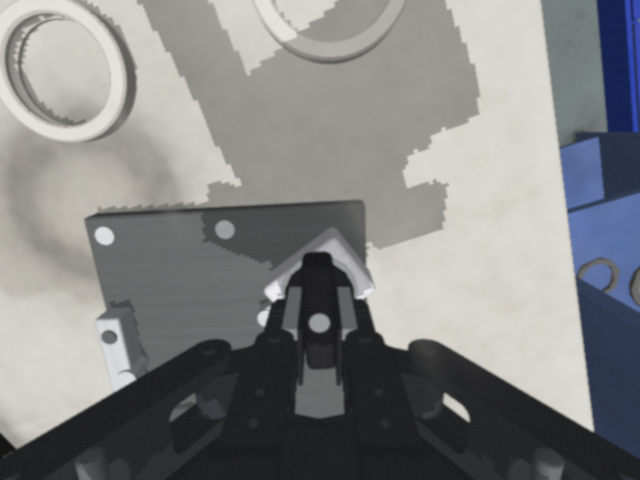

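Emit:
servo_tool --increments '[{"hand": 1, "travel": [0, 0, 0], "yaw": -1}, {"hand": 0.5, "travel": [0, 0, 0], "yaw": 0}, {"hand": 0, "travel": [0, 0, 0], "yaw": 0}, {"hand": 0, "travel": [0, 0, 0], "yaw": 0}, {"hand": 0, "travel": [0, 0, 0], "yaw": 0}, {"hand": 0, "travel": [0, 0, -30], "yaw": 0}, {"hand": 0, "travel": [0, 0, -40], "yaw": 0}, {"hand": 0, "travel": [0, 0, -40], "yaw": 0}, {"hand": 0, "travel": [0, 0, -20], "yaw": 0}, {"hand": 0, "travel": [0, 0, 0], "yaw": 0}]'

```text
t: 6.3
tcp_pos: [0.5643, 0.2928, 0.1823]
tool_rot: [0.147, 0.989, 0.002, 0.004]
force: [0.5, -0.3, -0.2]
finger_gap: 1.002
```

Run:
```python
from h import *
s=snap("wrist","w7.png");st=manip.sense()
print(st["tcp_pos"],st["force"],st["ft_torque"],st["finger_gap"],delta([.421,.079,.18],55))
```

```text
[0.5627716  0.29226414 0.17994887] [-1.40522108 -0.20235591  0.41793568] [ 0.00757074 -0.02360037  0.00338371] 0.9977092949196144 (array([  73.79636659, -245.22287915,   -0.78568267]), np.float64(18.134043600094827), np.float64(73.13404360009483))
```

View pics/w7.png

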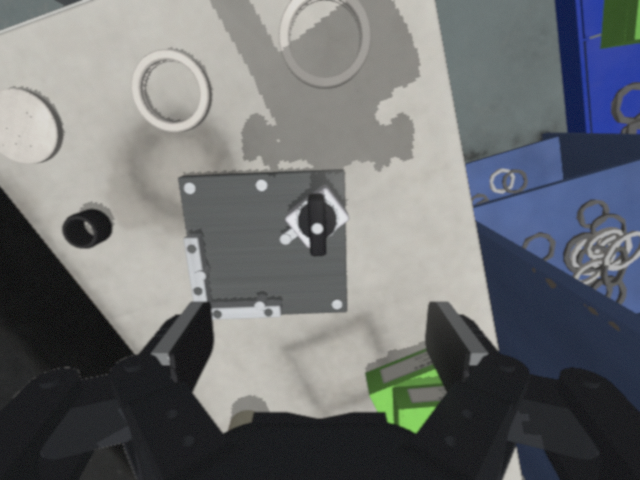

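Run:
```python
from h import *
s=load("w7"); n=onplane(s,288.5,237.5,.022); seat=np.array([.591,.2124])
d=np.linalg.norm(n[:2]-seat); print(n,d,"knob",(0.051-d)/.016)
```

```text
[0.57286476 0.26285696 0.022     ] 0.05361708415321559 knob -0.16356775957597447
```

Emit:
servo_tool --increments '[{"hand": 0, "travel": [12.3, -40.8, 0], "yaw": 0}, {"hand": 0, "travel": [12.3, -40.8, 0], "yaw": 0}, {"hand": 0, "travel": [12.3, -40.8, 0], "yaw": 0}, {"hand": 0, "travel": [12.3, -40.8, 0], "yaw": 0}, {"hand": 0, "travel": [12.3, -40.8, 0], "yaw": 0}, {"hand": 0, "travel": [12.3, -40.8, 0], "yaw": 0}, {"hand": 0, "travel": [0, 0, 0], "yaw": 8}, {"hand": 0, "travel": [0, 0, 0], "yaw": 8}, {"hand": 0, "travel": [0, 0, 0], "yaw": 2}, {"hand": 0, "travel": [0, 0, 0], "yaw": 0}]'

```text
t: 7.35
tcp_pos: [0.4191, 0.079, 0.177]
tool_rot: [0.3, 0.954, -0.0, -0.002]
force: [0.3, -0.4, -0.2]
finger_gap: 0.999
```

Run:
```python
from h import *
s=snap("wrist","w8.png");st=manip.sense()
print(st["tcp_pos"],st["force"],st["q"],delta([.421,.079,.18],55))
```

```text
[0.41928463 0.07907269 0.17719638] [ 0.10611015  0.63765054 -0.50524172] [-7.68045321e-02  3.56833418e-01  1.96771917e+00  5.02022502e-05
  8.20146898e-01 -1.03992827e+00] (array([-1.44218762,  0.91545306, -2.80893208]), np.float64(0.18107889464354798), np.float64(55.181078894643555))
```

View pics/w8.png

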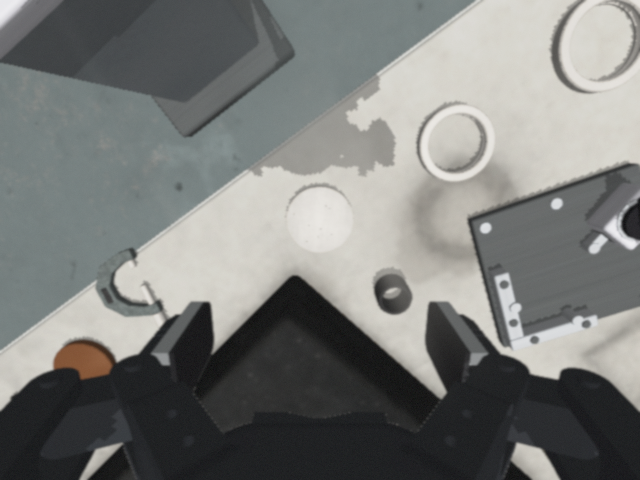

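Run:
```python
from h import *
s=load("w8")
g=cv2.cvtColor(s["pixels"],cv2.COLOR_BGR2GRAY)
for p in [(319.5,217.5),(286,218),(353,218),(320,184),(320,251)]: print(onplane(s,*p,.01))
for z in (.05,.084): print("base",onplane(s,295,276,z),onplane(s,200,365,z),onplane(s,390,365,z))
d=onplane(s,319.5,217.5,.01); print(delta([d[0],d[1],-.003],55))
a=cv2.resize(s["pixels"][170:300,250:420],None,fx=4.5,fy=4.5,interpolation=cv2.INTER_CUBIC); cv2.imwrite("pics/c8.png",a)
```

```text
[0.41823528 0.07938033 0.01      ]
[0.40180095 0.05503015 0.01      ]
[0.43540163 0.10320995 0.01      ]
[0.39445673 0.09648642 0.01      ]
[0.44384513 0.06206613 0.01      ]
base [0.43880456 0.04113563 0.05      ] [ 0.45881497 -0.07512216  0.05      ] [0.55284777 0.05991503 0.05      ]
base [0.42881556 0.05114189 0.084     ] [ 0.4463041  -0.05046413  0.084     ] [0.5284861  0.06755456 0.084     ]
(array([ 5.50998508e-01, -6.88503704e-02,  1.80198846e+02]), np.float64(0.18107889464354798), np.float64(55.181078894643555))
```

View pics/c8.png

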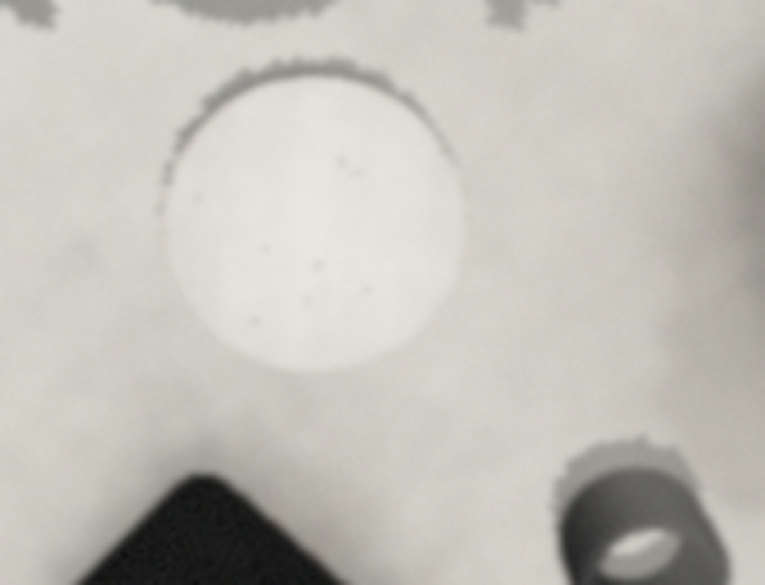

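Run:
```python
from h import *
def P(k): return np.array([[k["fx"],0,k["cx"]],[0,k["fy"],k["cy"]],[0,0,1]])@np.c_[k["R"],k["t"]]
def tri(a,pa,b,pb):
    X=cv2.triangulatePoints(P(load(a)),P(load(b)),np.float64(pa),np.float64(pb)); return (X[:3]/X[3]).ravel().round(4)
print(tri("w3",(59.8,122.2),"w8",(295,276)), tri("sc1",(283,251),"w8",(295,276)), tri("si1",(285,246),"w8",(295,276)))
print(onplane(load("w8"),320,219.3,.01), tri("w3",(84,67.5),"w8",(320,219.3)))
```

```text
[0.451  0.0291 0.0073] [0.4475 0.0431 0.0799] [0.4495 0.0466 0.0696]
[0.41981374 0.07881434 0.01      ] [0.4203 0.0786 0.0069]
```

Emit:
servo_tool --increments '[{"hand": 0, "travel": [0, 0, 0], "yaw": 8}, {"hand": 0, "travel": [0, 0, 0], "yaw": 7.2}, {"hand": 0, "travel": [1.5, 0, 40], "yaw": 0}, {"hand": 0, "travel": [0, 0, 40], "yaw": 0}, {"hand": 0, "travel": [0, 0, 0], "yaw": 0}, {"hand": 0, "travel": [0, 0, 0], "yaw": 0}]'

```text
t: 8.0
tcp_pos: [0.4185, 0.0804, 0.0977]
tool_rot: [0.423, 0.906, -0.001, -0.002]
force: [-0.0, 0.3, 0.7]
finger_gap: 1.0
```

Run:
```python
from h import *
s=snap("wrist","w9.png");snap("side","si9.png");st=manip.sense()
print(st["tcp_pos"],delta([.4186,.0804,-.004],40))
```

```text
[0.42030813 0.08029722 0.09957482] (array([  1.35446405,  -1.4275954 , 103.57026185]), np.float64(-0.01445118994794825), np.float64(39.985548810052045))
```

View pics/w9.png

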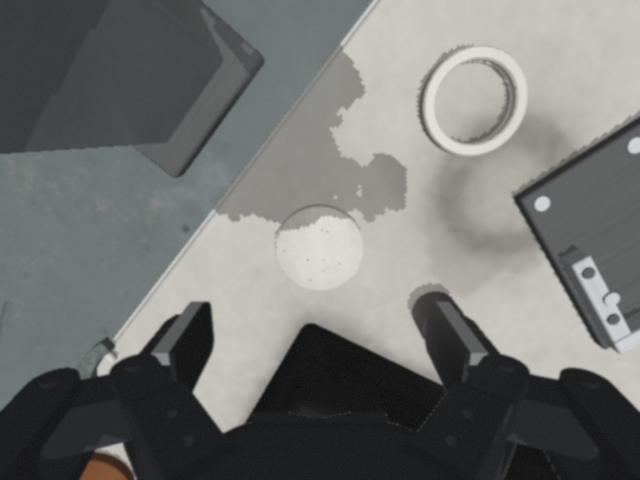

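View pics/si9.png

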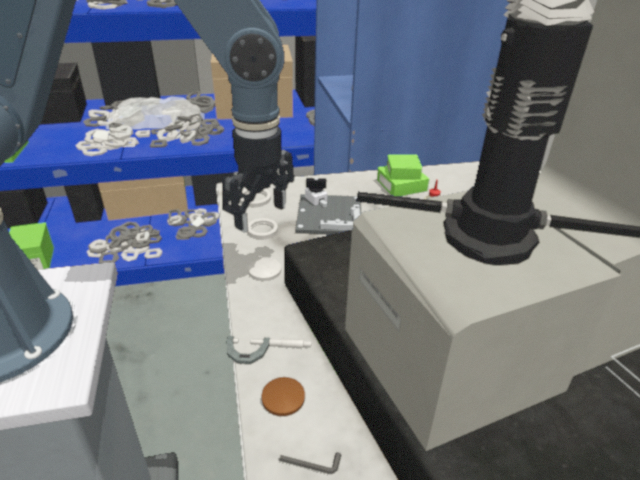

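Run:
```python
from h import *
def P(k): return np.array([[k["fx"],0,k["cx"]],[0,k["fy"],k["cy"]],[0,0,1]])@np.c_[k["R"],k["t"]]
def tri(a,pa,b,pb):
    X=cv2.triangulatePoints(P(load(a)),P(load(b)),np.float64(pa),np.float64(pb)); return (X[:3]/X[3]).ravel().round(4)
b=tri("w8",(295,276),"w9",(311,324)); print(b)
d=onplane(load("w9"),319.5,248,.01);print(d)
st,R=tool(); print(st["tcp_pos"],"corner in tool mm",R.T@(b-st["tcp_pos"])*1000,"disc",R.T@(d-st["tcp_pos"])*1000)
```

```text
[ 0.4546  0.0262 -0.0012]
[0.41948853 0.07902649 0.01      ]
[0.42030813 0.08029722 0.09957482] corner in tool mm [-63.31206909  -8.66776621 100.86851832] disc [-0.29296226 -1.60442326 89.57273583]
```

Emit:
servo_tool --increments '[{"hand": 0, "travel": [0, -1.5, 30], "yaw": 0}, {"hand": 0, "travel": [0, 0, 30], "yaw": 0}, {"hand": 0, "travel": [0, 0, 25], "yaw": 0}, {"hand": 0, "travel": [0, 0, 10], "yaw": 0}, {"hand": 0, "travel": [0, 0, 8], "yaw": 0}, {"hand": 0, "travel": [0, 0, 0], "yaw": 0}, {"hand": 0, "travel": [0, 0, 0], "yaw": 0}]'

```text
t: 8.8
tcp_pos: [0.419, 0.0793, -0.0037]
tool_rot: [0.423, 0.906, 0.0, 0.001]
force: [0.7, 1.0, 0.3]
finger_gap: 0.998
```

Run:
```python
from h import *
st=manip.sense();print(st["tcp_pos"],st["force"])
```

```text
[ 0.41897564  0.0793224  -0.0037114 ] [0.65959833 1.03850496 0.25316229]
```

Emit:
servo_tool --increments '[{"hand": 0.3, "travel": [0, 0, 0], "yaw": 0}, {"hand": 0.6, "travel": [0, 0, 0], "yaw": 0}, {"hand": 0.6, "travel": [0, 0, 0], "yaw": 0}, {"hand": 0.6, "travel": [0, 0, 0], "yaw": 0}, {"hand": 0.6, "travel": [0, 0, 0], "yaw": 0}, {"hand": 0.6, "travel": [0, 0, 0], "yaw": 0}]' --newtons 40

```text
t: 9.4
tcp_pos: [0.4188, 0.0793, -0.0036]
tool_rot: [0.423, 0.906, 0.0, 0.001]
force: [0.5, 1.2, 8.4]
finger_gap: 0.679
```

Run:
```python
from h import *
st=manip.sense();print(st["tcp_pos"],st["force"],st["finger_gap"]);snap("wrist","w10.png")
```

```text
[ 0.41880826  0.07930399 -0.00360467] [0.46242485 1.1781552  8.44918375] 0.6790877843756328
```

View pics/w10.png

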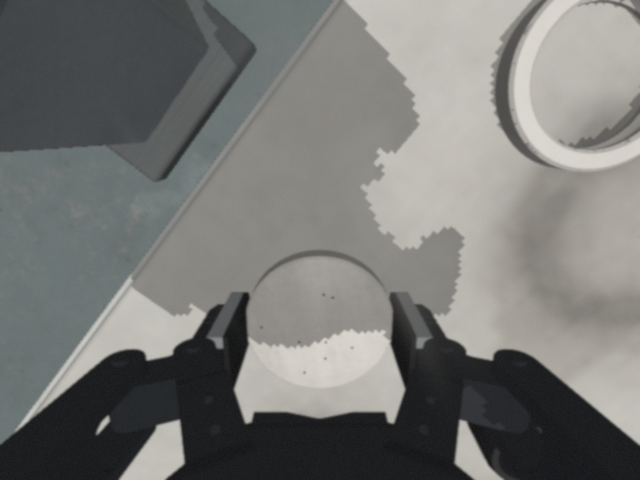

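Emit:
servo_tool --increments '[{"hand": 0.6, "travel": [0, 0, -10], "yaw": 0}, {"hand": 0.6, "travel": [0, 0, -30], "yaw": 0}, {"hand": 0.6, "travel": [0, 0, -40], "yaw": 0}, {"hand": 0.6, "travel": [0, 0, -40], "yaw": 0}, {"hand": 0.6, "travel": [0, 0, 0], "yaw": 0}, {"hand": 0.6, "travel": [0, 0, 0], "yaw": 0}]'

```text
t: 10.05
tcp_pos: [0.4184, 0.0793, 0.1163]
tool_rot: [0.423, 0.906, 0.0, 0.001]
force: [-0.6, 0.1, -2.6]
finger_gap: 0.679
```

Run:
```python
from h import *
st=manip.sense();print(st["tcp_pos"],st["force"],st["finger_gap"],delta([.5511,.2258,.12],-14.55))
```

```text
[0.41841105 0.07933774 0.11634653] [-0.5726597   0.12340845 -2.58978146] 0.6794685854326189 (array([ 27.00538024, 195.78137142,  -3.35601867]), np.float64(54.519161767480824), np.float64(39.96916176748082))
```

Emit:
servo_tool --increments '[{"hand": 0.6, "travel": [4.5, 32.6, -0.6], "yaw": 0}, {"hand": 0.6, "travel": [4.5, 32.6, -0.6], "yaw": 0}, {"hand": 0.6, "travel": [4.5, 32.6, -0.6], "yaw": 0}, {"hand": 0.6, "travel": [4.5, 32.6, -0.6], "yaw": 0}, {"hand": 0.6, "travel": [4.5, 32.6, -0.6], "yaw": 0}, {"hand": 0.6, "travel": [4.5, 32.6, -0.6], "yaw": 0}, {"hand": 0.6, "travel": [0, 0, 0], "yaw": 7.8}, {"hand": 0.6, "travel": [0, 0, 0], "yaw": 7.8}, {"hand": 0.6, "travel": [0, 0, 0], "yaw": 7.8}, {"hand": 0.6, "travel": [0, 0, 0], "yaw": 7.8}, {"hand": 0.6, "travel": [0, 0, 0], "yaw": 7.8}, {"hand": 0.6, "travel": [0, 0, 0], "yaw": 7.8}, {"hand": 0.6, "travel": [0, 0, 0], "yaw": 7.7}, {"hand": 0.6, "travel": [0, 0, 0], "yaw": 0}, {"hand": 0.6, "travel": [0, 0, 0], "yaw": 0}]'

```text
t: 11.55
tcp_pos: [0.5496, 0.2253, 0.117]
tool_rot: [0.79, 0.613, -0.002, -0.001]
force: [-0.8, 0.4, -2.2]
finger_gap: 0.679
```

Run:
```python
from h import *
st=manip.sense();print(st["tcp_pos"],st["force"],st["finger_gap"],delta([.5511,.2258,.0095],-14.55));snap("wrist","w11.png")
```

```text
[0.54960764 0.22531677 0.1169826 ] [-0.83537639  0.35620412 -2.22128737] 0.6788645770241152 (array([  1.02224635,   1.70087623, 107.47572388]), np.float64(0.16592991769901744), np.float64(-14.384070082300989))
```

View pics/w11.png

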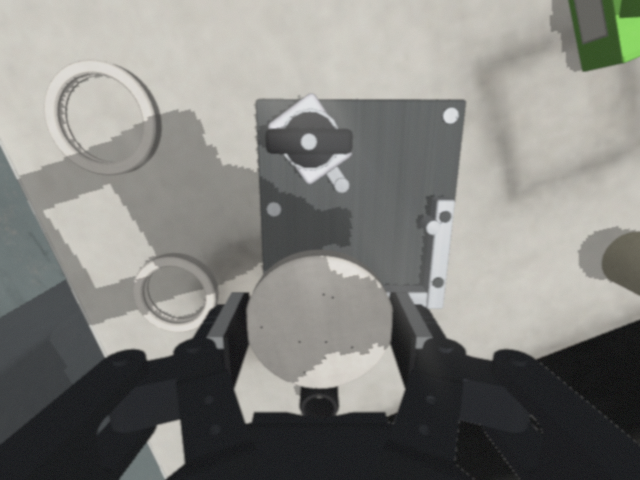

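Emit:
servo_tool --increments '[{"hand": 0.6, "travel": [0.5, 1, 30], "yaw": 0}, {"hand": 0.6, "travel": [0, 0, 30], "yaw": 0}, {"hand": 0.6, "travel": [0, 0, 25], "yaw": 0}, {"hand": 0.6, "travel": [0, 0, 12], "yaw": 0}, {"hand": 0.6, "travel": [0, 0, 6], "yaw": 0}, {"hand": 0.6, "travel": [0, 0, 2], "yaw": 0}, {"hand": 0.6, "travel": [0, 0, 0], "yaw": 0}, {"hand": 0.6, "travel": [0, 0, 0], "yaw": 0}]'

```text
t: 12.4
tcp_pos: [0.5528, 0.2261, 0.015]
tool_rot: [0.791, 0.612, 0.001, 0.001]
force: [0.2, -0.5, -1.3]
finger_gap: 0.677
```

Run:
```python
from h import *
st=manip.sense();print(st["tcp_pos"],st["force"],st["finger_gap"],delta([.5511,.2258,.0095],-14.55));snap("wrist","w12.png")
```

```text
[0.55283052 0.22606531 0.01504836] [ 0.19847287 -0.51598158 -1.32014037] 0.6769131736242662 (array([-0.69628379, -1.62020353,  5.5443242 ]), np.float64(0.027147640467390488), np.float64(-14.522852359532612))
```

View pics/w12.png

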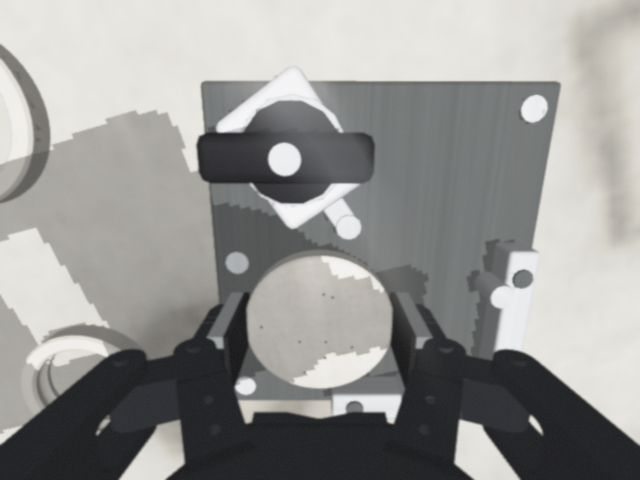

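Emit:
servo_tool --increments '[{"hand": 0.6, "travel": [-0.5, -1, 3], "yaw": 0}, {"hand": 0.6, "travel": [0, 0, 2], "yaw": 0}, {"hand": 0.6, "travel": [0, 0, 0.5], "yaw": 0}, {"hand": 0.6, "travel": [0, 0, 0], "yaw": 0}, {"hand": 0.6, "travel": [0, 0, 0], "yaw": 0}]'

```text
t: 12.95
tcp_pos: [0.5506, 0.2256, 0.0086]
tool_rot: [0.791, 0.612, -0.0, -0.0]
force: [-0.8, -0.0, 0.8]
finger_gap: 0.68
```

Run:
```python
from h import *
st=manip.sense();print(st["tcp_pos"],st["force"],st["finger_gap"],delta([.5511,.2258,.0095],-14.55))
```

```text
[0.55064771 0.22561173 0.00857706] [-0.80978366 -0.00795442  0.80556139] 0.6798642934925714 (array([ 0.29562097,  0.3902576 , -0.92311749]), np.float64(0.012844840536359925), np.float64(-14.53715515946364))
```

Touching the plate. Release and rise.

Emit:
servo_tool --increments '[{"hand": 0.5, "travel": [0, 0, 0], "yaw": 0}, {"hand": 0.2, "travel": [0, 0, 0], "yaw": 0}, {"hand": 0, "travel": [0, 0, 0], "yaw": 0}, {"hand": 0, "travel": [0, 0, 0], "yaw": 0}, {"hand": 0, "travel": [0, 0, 0], "yaw": 0}, {"hand": 0, "travel": [0, 0, -30], "yaw": 0}, {"hand": 0, "travel": [0, 0, -40], "yaw": 0}, {"hand": 0, "travel": [0, 0, -30], "yaw": 0}, {"hand": 0, "travel": [0, 0, 0], "yaw": 0}, {"hand": 0, "travel": [0, 0, 0], "yaw": 0}]'

```text
t: 13.95
tcp_pos: [0.5511, 0.2257, 0.1091]
tool_rot: [0.791, 0.612, 0.001, 0.0]
force: [-0.1, -0.5, -0.1]
finger_gap: 1.0
```

Run:
```python
from h import *
st=manip.sense();print(st["tcp_pos"],st["force"],st["finger_gap"],st["q"]);snap("wrist","w13.png")
```

```text
[0.55111982 0.22570098 0.1090791 ] [-0.14633948 -0.51094627 -0.05830986] 1.0001082996073212 [2.01215698e-01 6.48102821e-01 1.61209256e+00 6.45839951e-07
 8.79787567e-01 4.54941984e-01]
```

View pics/w13.png

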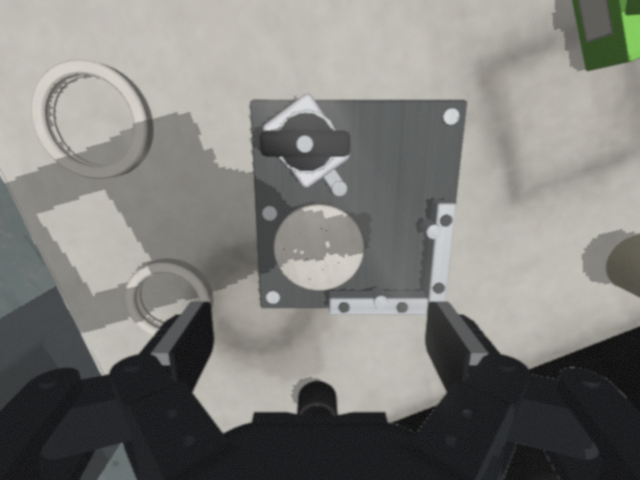

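Run:
```python
from h import *
s=load("w13");st,R=tool()
d=onplane(s,319.5,248,.022);e=onplane(s,432,231.5,.028);p=onplane(s,380.5,300.5,.028);k=onplane(s,304.5,144,.0655);n=onplane(s,340,187,.022)
a=np.radians(-14.55);X=np.array([np.cos(a),np.sin(a)]);Y=np.array([-X[1],X[0]])
s1=p[:2]+.035*Y; s2=e[:2]-.035*(np.cos(np.radians(25))*X+np.sin(np.radians(25))*Y)
d8=np.radians(125); s3=k[:2]-.086*(np.cos(d8)*X+np.sin(d8)*Y)
print(s1,s2,s3,"disc",d)
for q in (s1,s2,s3,np.array([.591,.2124])): print("disc rel seat",(d[:2]-q)@X*1e3,(d[:2]-q)@Y*1e3)
print("nose rel seat", (n[:2]-np.array([.591,.2124]))@X,(n[:2]-np.array([.591,.2124]))@Y)
t=np.array([.591,.2124])-X*.098+Y*.002
print(t,delta([t[0],t[1],.016],-14.55))
```

```text
[0.59093148 0.21305587] [0.58959054 0.21211319] [0.59094566 0.21157626] disc [0.55100352 0.22398217 0.022     ]
disc rel seat -41.39238556300525 0.5449830491638317
disc rel seat -40.331267462638365 1.7943057588815707
disc rel seat -41.777821737201236 1.973573005676441
disc rel seat -41.62347577557113 1.1626041031162941
nose rel seat -0.028614531609632784 0.0418242679645821
[0.49664543 0.23895589] (array([ -0.38112468, -55.14131254,  91.99960441]), np.float64(0.011493219685803524), np.float64(-14.5385067803142))
```

Emit:
servo_tool --increments '[{"hand": 1, "travel": [0, -27, 0], "yaw": 0}, {"hand": 1, "travel": [0, -28, 0], "yaw": 0}, {"hand": 1, "travel": [0, 0, 0], "yaw": 0}, {"hand": 1, "travel": [0, 0, 0], "yaw": 0}, {"hand": 1, "travel": [0, 0, 0], "yaw": 0}, {"hand": 1, "travel": [0, 0, 0], "yaw": 0}, {"hand": 1, "travel": [0, 0, 40], "yaw": 0}, {"hand": 1, "travel": [0, 0, 30], "yaw": 0}, {"hand": 1, "travel": [0, 0, 15], "yaw": 0}, {"hand": 1, "travel": [0, 0, 6], "yaw": 0}, {"hand": 1, "travel": [0, 0, 0], "yaw": 0}, {"hand": 1, "travel": [0, 0, 0], "yaw": 0}]'

```text
t: 15.2
tcp_pos: [0.4985, 0.2395, 0.018]
tool_rot: [0.791, 0.612, 0.001, 0.0]
force: [0.2, -0.5, -0.4]
finger_gap: -0.003
```

Run:
```python
from h import *
st=manip.sense();print(st["tcp_pos"],st["force"],st["finger_gap"]);snap("wrist","w14.png")
```

```text
[0.49850586 0.2394869  0.01798131] [ 0.22717972 -0.48095238 -0.3596532 ] -0.0027736939848978424
```

View pics/w14.png

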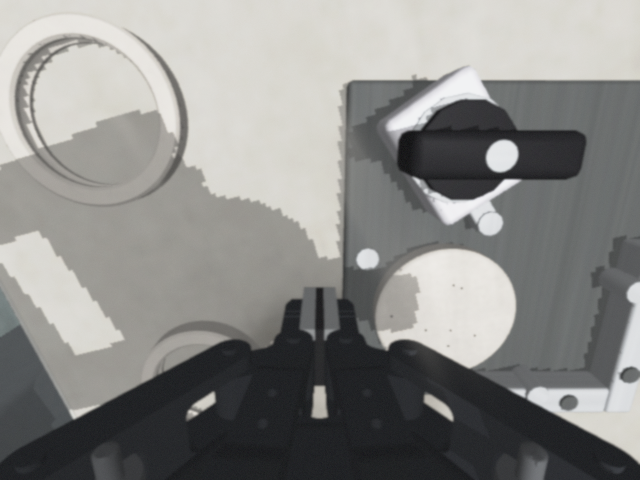

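Emit:
servo_tool --increments '[{"hand": 1, "travel": [0, 3, 1], "yaw": 0}, {"hand": 1, "travel": [0, 3, 0.5], "yaw": 0}, {"hand": 1, "travel": [-0.2, 3, 0], "yaw": 0}, {"hand": 1, "travel": [-0.2, 3, 0], "yaw": 0}, {"hand": 1, "travel": [-0.2, 3, 0], "yaw": 0}, {"hand": 1, "travel": [-0.2, 3, 0], "yaw": 0}, {"hand": 1, "travel": [-0.2, 3, 0], "yaw": 0}, {"hand": 1, "travel": [-0.2, 3, 0], "yaw": 0}, {"hand": 1, "travel": [-0.2, 3, 0], "yaw": 0}, {"hand": 1, "travel": [-0.2, 3, 0], "yaw": 0}, {"hand": 1, "travel": [-0.2, 3, 0], "yaw": 0}, {"hand": 1, "travel": [-0.2, 3, 0], "yaw": 0}, {"hand": 1, "travel": [0, 3, 0], "yaw": 0}, {"hand": 1, "travel": [0, 2, 0], "yaw": 0}, {"hand": 1, "travel": [0, 0, 0], "yaw": 0}, {"hand": 1, "travel": [0, 0, 0], "yaw": 0}]'

```text
t: 16.85
tcp_pos: [0.5374, 0.2272, 0.016]
tool_rot: [0.791, 0.612, 0.001, 0.0]
force: [-0.5, -0.3, -0.1]
finger_gap: 0.002
```

Run:
```python
from h import *
st=manip.sense();d=st["tcp_pos"][:2]-np.array([.591,.2124]);a=np.radians(-14.55);X=np.array([np.cos(a),np.sin(a)]);Y=np.array([-X[1],X[0]])
print(st["tcp_pos"],st["force"],d@X,d@Y);snap("wrist","w15.png")
```

```text
[0.53738164 0.22718382 0.01601374] [-0.48398769 -0.32064057 -0.09363026] -0.055612814551637 0.0008394295783415786
```

View pics/w15.png

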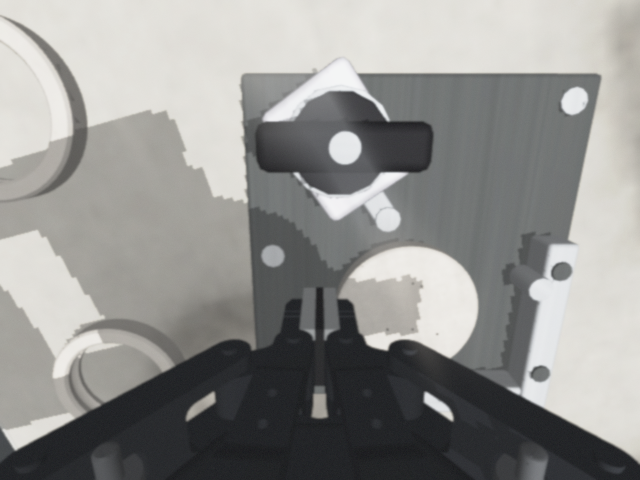

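Emit:
servo_tool --increments '[{"hand": 1, "travel": [0, 2, 0], "yaw": 0}, {"hand": 1, "travel": [0, 2, 0], "yaw": 0}, {"hand": 1, "travel": [0, 2, 0], "yaw": 0}, {"hand": 1, "travel": [0, 2, 0], "yaw": 0}, {"hand": 1, "travel": [0, 1, 0], "yaw": 0}, {"hand": 1, "travel": [0, 1, 0], "yaw": 0}, {"hand": 1, "travel": [0, 0, 0], "yaw": 0}]'

```text
t: 17.6
tcp_pos: [0.5467, 0.2246, 0.0159]
tool_rot: [0.791, 0.612, 0.0, 0.0]
force: [-0.9, 0.6, 0.5]
finger_gap: -0.001
```

```bash
cat > st.py <<'E'
from h import *
import sys
st=manip.sense();d=st["tcp_pos"][:2]-np.array([.591,.2124]);a=np.radians(-14.55);X=np.array([np.cos(a),np.sin(a)]);Y=np.array([-X[1],X[0]])
print(st["tcp_pos"],"F nest",st["force"][:2]@X,st["force"][:2]@Y,st["force"][2],"tcp rel",d@X,d@Y)
if len(sys.argv)>1: snap("wrist",sys.argv[1])
E
python3 st.py w16.png
```

```text
[0.54668142 0.22464479 0.01591625] F nest -1.0468119321853737 0.3991478069645898 0.4849338016783041 tcp rel -0.04597342163150176 0.0007181577183463663
```

View pics/w16.png

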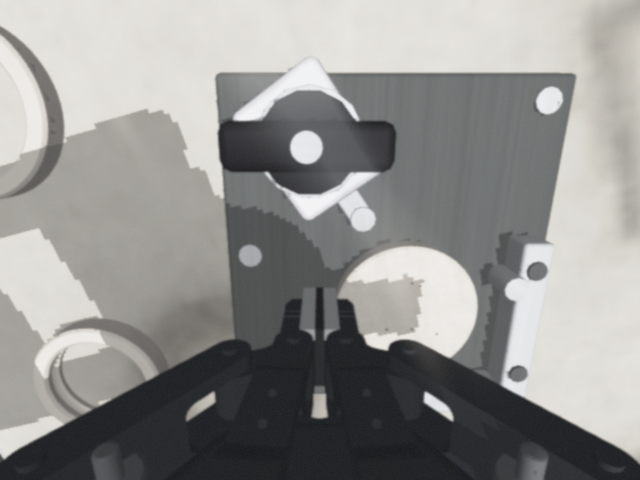

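Run:
```python
from h import *
s=load("w16");a=np.radians(-14.55);X=np.array([np.cos(a),np.sin(a)]);Y=np.array([-X[1],X[0]])
for n,u,v,z in [("top edge",408,246,.022),("right",478.5,305,.022),("pin",516,290,.028)]:
    d=onplane(s,u,v,z)[:2]-np.array([.591,.2124]); print(n,d@X*1e3,d@Y*1e3)
```

```text
top edge -10.864479664542687 30.08099898966752
right 20.251098511032374 4.3190443830060525
pin 31.235658445663443 13.855425726688148
```

Emit:
servo_tool --increments '[{"hand": 1, "travel": [0, 2, 0], "yaw": 0}, {"hand": 1, "travel": [0, 2, 0], "yaw": 0}, {"hand": 1, "travel": [0, 2, 0], "yaw": 0}, {"hand": 1, "travel": [0, 1, 0], "yaw": 0}, {"hand": 1, "travel": [0, 1, 0], "yaw": 0}, {"hand": 1, "travel": [0, 0, 0], "yaw": 0}]'

```text
t: 18.25
tcp_pos: [0.5545, 0.2226, 0.0159]
tool_rot: [0.791, 0.612, 0.0, 0.0]
force: [-0.6, -0.6, 0.1]
finger_gap: 0.002
```

```bash
python3 st.py w17.png
```

```text
[0.55448058 0.22263808 0.01588627] F nest -0.43650879862050046 -0.699041963704306 0.10746048514406721 tcp rel -0.03792025560884259 0.0007351459783832273
```

View pics/w17.png

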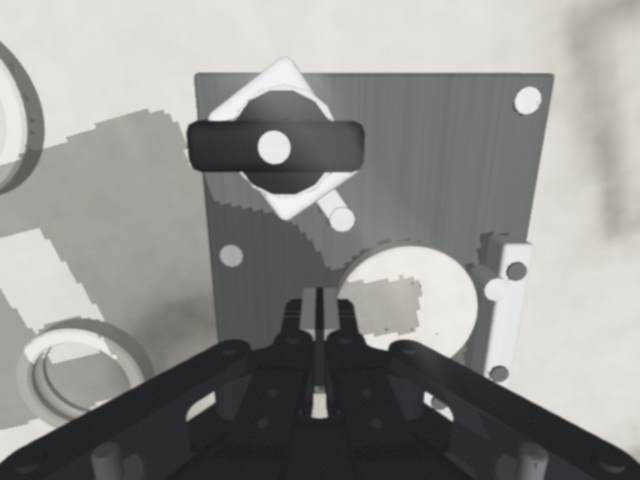

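Nearly home: about 2 mm left. Finish in small steps, watching force.

Emit:
servo_tool --increments '[{"hand": 1, "travel": [0, 0.7, 0], "yaw": 0}, {"hand": 1, "travel": [0, 0.7, 0], "yaw": 0}, {"hand": 1, "travel": [0, 0, 0], "yaw": 0}, {"hand": 1, "travel": [0, 0, 0], "yaw": 0}]'

```text
t: 18.7
tcp_pos: [0.5556, 0.2223, 0.0159]
tool_rot: [0.791, 0.612, 0.0, 0.0]
force: [-0.8, -0.5, 0.8]
finger_gap: 0.001
```

```bash
python3 st.py
```

```text
[0.55562354 0.2223217  0.01589443] F nest -0.6780875528163605 -0.6624433216074204 0.7681769840197588 tcp rel -0.03673446846392314 0.0007160592827259274
```

Emit:
servo_tool --increments '[{"hand": 1, "travel": [0, 0.7, 0], "yaw": 0}, {"hand": 1, "travel": [0, 0, 0], "yaw": 0}, {"hand": 1, "travel": [0, 0, 0], "yaw": 0}]'

```text
t: 19.0
tcp_pos: [0.5558, 0.2222, 0.0159]
tool_rot: [0.791, 0.612, -0.0, -0.0]
force: [-3.1, 1.2, 1.2]
finger_gap: -0.004
```

```bash
python3 st.py w18.png
```

```text
[0.55576289 0.22221787 0.01585249] F nest -3.3012962794899425 0.38034033608594103 1.1578083161163304 tcp rel -0.03657350595467277 0.0006505677985129465
```

Emit:
servo_tool --increments '[{"hand": 1, "travel": [0, 0.7, 0], "yaw": 0}, {"hand": 1, "travel": [0, 0.5, 0], "yaw": 0}, {"hand": 1, "travel": [-1, 0, 0], "yaw": 0}, {"hand": 1, "travel": [-1, 0, 0], "yaw": 0}, {"hand": 1, "travel": [0, 0, 0], "yaw": 0}]'

```text
t: 19.55
tcp_pos: [0.5559, 0.2205, 0.0158]
tool_rot: [0.791, 0.612, -0.0, -0.001]
force: [-4.6, 3.3, 2.7]
finger_gap: 0.003
```

```bash
python3 st.py w19.png
```

```text
[0.55585698 0.22052495 0.01582009] F nest -5.270009536915267 1.9902672307786529 2.7492047415485295 tcp rel -0.03605713136100667 -0.0009644201040327274
```

View pics/w19.png

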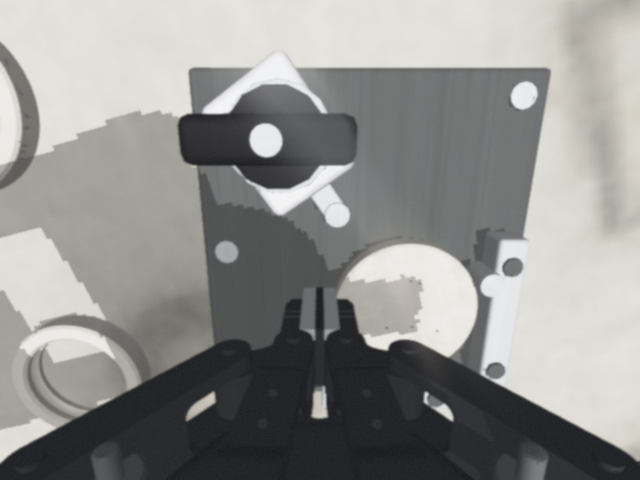

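Emit:
servo_tool --increments '[{"hand": 1, "travel": [0, -2, 0], "yaw": 0}, {"hand": 1, "travel": [0, -8, 0], "yaw": 0}, {"hand": 1, "travel": [0, -10, 0], "yaw": 0}, {"hand": 1, "travel": [0, 0, -30], "yaw": 0}, {"hand": 1, "travel": [0, 10, -40], "yaw": 0}, {"hand": 1, "travel": [0, 20, -30], "yaw": 0}, {"hand": 1, "travel": [20, 20, 0], "yaw": 0}, {"hand": 1, "travel": [0, 0, 0], "yaw": 0}, {"hand": 1, "travel": [0, 0, 0], "yaw": 0}, {"hand": 1, "travel": [0, 0, 0], "yaw": 0}]'

```text
t: 20.6
tcp_pos: [0.589, 0.2314, 0.1149]
tool_rot: [0.791, 0.612, -0.002, -0.001]
force: [0.6, -0.1, -0.5]
finger_gap: -0.0
```

```bash
python3 st.py w20.png
```

```text
[0.58896856 0.23139346 0.11486634] F nest 0.6001079229993708 0.08647846824059027 -0.5460285833443506 tcp rel -0.006737916918126885 0.017873972810611993
```

View pics/w20.png

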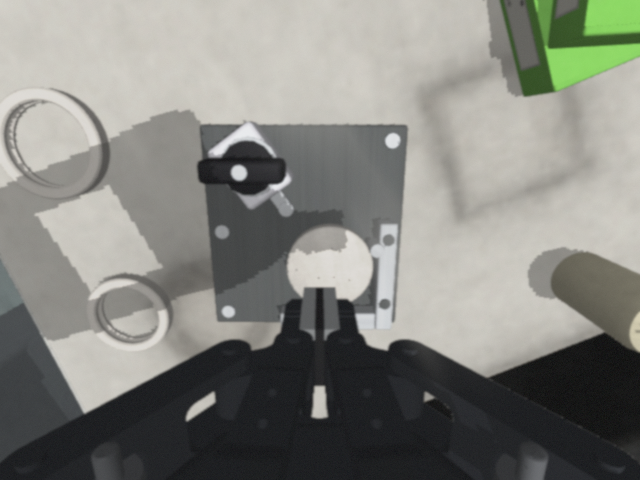

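Emit:
servo_tool --increments '[{"hand": 1, "travel": [-20, 0, -25], "yaw": 0}, {"hand": 0.5, "travel": [-20, 0, -20], "yaw": 0}, {"hand": 0, "travel": [-15, 0, 0], "yaw": 0}, {"hand": 0, "travel": [0, 0, 0], "yaw": 0}, {"hand": 0, "travel": [0, 0, 0], "yaw": 0}, {"hand": 0, "travel": [0, 0, 0], "yaw": 0}]'

```text
t: 21.25
tcp_pos: [0.5765, 0.179, 0.1597]
tool_rot: [0.791, 0.612, -0.001, -0.001]
force: [0.5, 0.8, 0.3]
finger_gap: 0.846
```

```bash
python3 st.py w21.png; python3 -c "
import cv2;a=cv2.imread('pics/w21.png');cv2.imwrite('pics/c21.png',cv2.resize(a[80:290,190:430],None,fx=2.8,fy=2.8,interpolation=cv2.INTER_CUBIC))"
```

```text
[0.57652672 0.17896218 0.15973463] F nest 0.2626575865310616 0.8934357123917992 0.3045543869815637 tcp rel -0.0056086959228294165 -0.036001478343784074
```

View pics/w21.png

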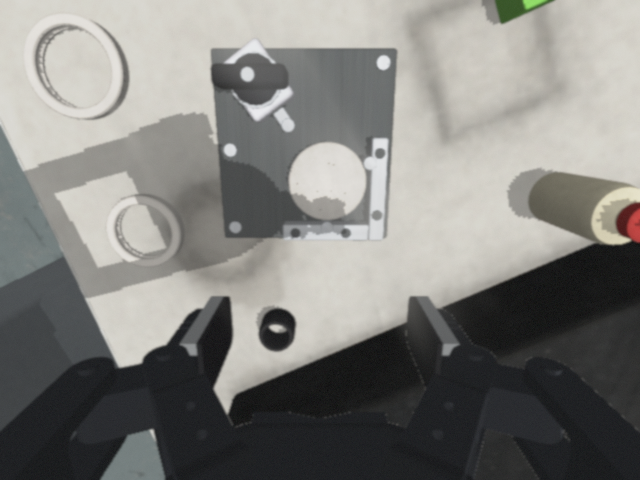

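View pics/c21.png

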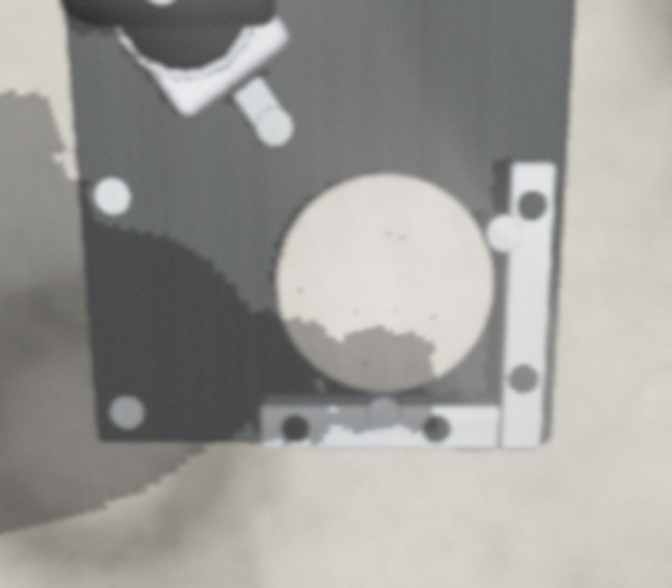

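```bash
cat > rel.py <<'E'
from h import *
def rel(f,disc,end,side,nose=None):
    s=load(f);a=np.radians(-14.55);X=np.array([np.cos(a),np.sin(a)]);Y=np.array([-X[1],X[0]]);B=np.array([X,Y])
    d=B@onplane(s,*disc,.022)[:2];e=B@onplane(s,*end,.028)[:2];p=B@onplane(s,*side,.028)[:2]
    print("d-end mm",(d-e)*1e3,np.linalg.norm(d-e)*1e3,"d-side",(d-p)*1e3,np.linalg.norm(d-p)*1e3,"pin-pin",(e-p)*1e3,"expect",35*np.cos(np.radians(25)),35+35*np.sin(np.radians(25)))
E
python3 - <<'E'
from rel import *
o=lambda u,v:(u/2.8+190,v/2.8+80)
rel("w21",o(385,282.5),o(505,233),o(385,413))
E
```

```text
d-end mm [-31.64513188 -13.87578364] 34.55360680811799 d-side [-0.10766111 35.53003179] 35.530194908904406 pin-pin [31.53747077 49.40581544] expect 31.72077254628275 49.79163916092448
```

Run:
```python
from h import *
s=load("w21"); print(onplane(s,248,74,.0655))
print(delta([.561,.2928,.16],72.3))
```

```text
[0.56155086 0.29204778 0.0655    ]
(array([106.16028705, -43.64995053,  -0.14960969]), np.float64(-86.80689887064074), np.float64(-14.50689887064075))
```

Emit:
servo_tool --increments '[{"hand": 0, "travel": [35.4, -14.6, 0], "yaw": 0}, {"hand": 0, "travel": [35.4, -14.6, 0], "yaw": 0}, {"hand": 0, "travel": [35.4, -14.5, 0], "yaw": 0}, {"hand": 0, "travel": [0, 0, 0], "yaw": -8}, {"hand": 0, "travel": [0, 0, 0], "yaw": -8}, {"hand": 0, "travel": [0, 0, 0], "yaw": -8}, {"hand": 0, "travel": [0, 0, 0], "yaw": -8}, {"hand": 0, "travel": [0, 0, 0], "yaw": -8}, {"hand": 0, "travel": [0, 0, 0], "yaw": -8}, {"hand": 0, "travel": [0, 0, 0], "yaw": -8}, {"hand": 0, "travel": [0, 0, 0], "yaw": -8}, {"hand": 0, "travel": [0, 0, 0], "yaw": -8}, {"hand": 0, "travel": [0, 0, 0], "yaw": -8}, {"hand": 0, "travel": [0, 0, 0], "yaw": -6.8}, {"hand": 0, "travel": [0, 0, 0], "yaw": 0}, {"hand": 0, "travel": [0, 0, 0], "yaw": 0}]'

```text
t: 22.9
tcp_pos: [0.5612, 0.2928, 0.1603]
tool_rot: [0.155, 0.988, -0.0, -0.0]
force: [-0.2, -0.8, 0.2]
finger_gap: 1.002
```

```bash
python3 st.py w22.png; python3 -c "
from h import *
print(delta([.561,.2926,.0485],72.3))"
```

```text
[0.56120253 0.29275496 0.1603215 ] F nest 0.034673012442419174 -0.8202019687358733 0.2462216055334957 tcp rel -0.04902898823371368 0.07029201686014316
(array([ 2.04076951e-01, -8.30652858e-02,  1.11976427e+02]), np.float64(-0.13144557290826242), np.float64(72.16855442709173))
```

View pics/w22.png

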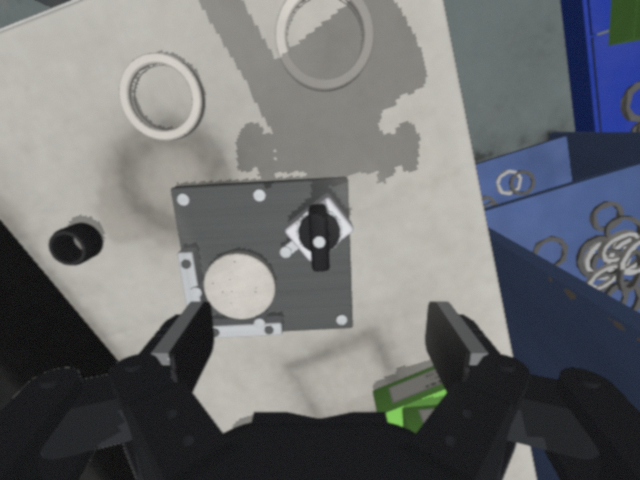

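Emit:
servo_tool --increments '[{"hand": 0, "travel": [0, 0, 35], "yaw": 0}, {"hand": 0, "travel": [0, 0, 35], "yaw": 0}, {"hand": 0, "travel": [0, 0, 30], "yaw": 0}, {"hand": 0, "travel": [0, 0, 11.5], "yaw": 0}, {"hand": 0, "travel": [0, 0, 0], "yaw": 0}, {"hand": 1, "travel": [0, 0, 0], "yaw": 0}, {"hand": 1, "travel": [0, 0, 0], "yaw": 0}, {"hand": 1, "travel": [0, 0, 0], "yaw": 0}, {"hand": 1, "travel": [0, 0, 0], "yaw": 0}, {"hand": 1, "travel": [0, 0, 0], "yaw": 0}, {"hand": 1, "travel": [0, 0, 0], "yaw": 0}, {"hand": 1, "travel": [0, 0, 0], "yaw": 0}, {"hand": 1, "travel": [0, 0, 0], "yaw": 0}]' --newtons 50

```text
t: 24.25
tcp_pos: [0.5619, 0.2923, 0.0504]
tool_rot: [0.153, 0.988, -0.0, 0.001]
force: [-2.0, -0.3, 6.0]
finger_gap: 0.144
```

```bash
python3 st.py w23.png; python3 -c "
from h import *
st=manip.sense();print(st['finger_gap'],st['ft_torque'],delta([0,0,0],0)[2])"
```

```text
[0.56186055 0.29226494 0.05037026] F nest -1.8601373843421427 -0.7808956066467418 5.975101536968694 tcp rel -0.048268961293108814 0.0699830230905271
0.14020939530825863 [-0.08147043  0.18743566  0.57542715] 72.39792129477117
```

View pics/w23.png

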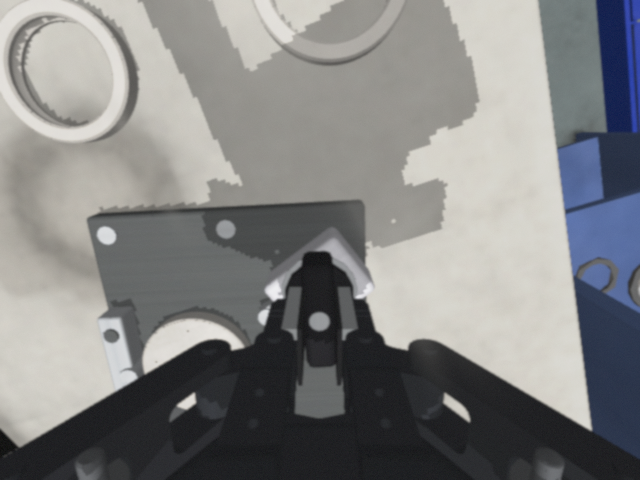

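Emit:
servo_tool --increments '[{"hand": 1, "travel": [0, 0, -1.5], "yaw": -6}, {"hand": 1, "travel": [0, 0, 0], "yaw": -6}, {"hand": 1, "travel": [0, 0, 0], "yaw": -6}, {"hand": 1, "travel": [0, 0, 0], "yaw": -6}, {"hand": 1, "travel": [0, 0, 0], "yaw": -6}, {"hand": 1, "travel": [0, 0, 0], "yaw": -6}, {"hand": 1, "travel": [0, 0, 0], "yaw": -6}, {"hand": 1, "travel": [0, 0, 0], "yaw": -5}, {"hand": 1, "travel": [0, 0, 0], "yaw": -4}, {"hand": 1, "travel": [0, 0, 0], "yaw": 0}, {"hand": 1, "travel": [0, 0, 0], "yaw": 0}]'

```text
t: 25.4
tcp_pos: [0.5615, 0.2929, 0.0505]
tool_rot: [-0.285, 0.958, 0.0, 0.0]
force: [1.2, 2.9, -3.3]
finger_gap: 0.135
```

```bash
cat > tq.py <<'E'
from h import *
st=manip.sense();print(st['finger_gap'],st["force"],st['ft_torque'],delta([0,0,0],0)[2],st["q"][5])
E
python3 tq.py
```

```text
0.134785168625348 [ 1.17223437  2.88181052 -3.28485564] [ 0.50618564 -0.00407126  0.13543754] 123.1589096035527 -1.8461938527193877
```

Emit:
servo_tool --increments '[{"hand": 1, "travel": [0, 0, 0], "yaw": -2}, {"hand": 1, "travel": [0, 0, 0], "yaw": -2}, {"hand": 1, "travel": [0, 0, 0], "yaw": -2}, {"hand": 1, "travel": [0, 0, 0], "yaw": 0}, {"hand": 1, "travel": [0, 0, 0], "yaw": 0}]'

```text
t: 25.9
tcp_pos: [0.5614, 0.2929, 0.0505]
tool_rot: [-0.335, 0.942, 0.0, 0.0]
force: [0.8, 5.1, -5.7]
finger_gap: 0.138
```

```bash
python3 tq.py
```

```text
0.13822426627008258 [ 0.84100334  5.11735382 -5.69398839] [ 0.78028338 -0.07170499 -0.01792942] 129.16126122129396 -1.9509494665857794
```

Emit:
servo_tool --increments '[{"hand": 1, "travel": [0, 0, 0], "yaw": -2}, {"hand": 1, "travel": [0, 0, 0], "yaw": -2}, {"hand": 1, "travel": [0, 0, 0], "yaw": 0}, {"hand": 1, "travel": [0, 0, 0], "yaw": 0}]'

```text
t: 26.3
tcp_pos: [0.5614, 0.2929, 0.0505]
tool_rot: [-0.368, 0.93, 0.0, 0.0]
force: [0.2, 5.8, -5.2]
finger_gap: 0.137
```

```bash
python3 tq.py; python3 st.py w24.png
```

```text
0.13653798976260814 [ 0.24136857  5.75835579 -5.23213477] [ 0.83945436 -0.06072092  0.02386739] 133.18253888878624 -2.0210998427069646
[0.56137687 0.29294377 0.05046904] F nest -1.2130140643569032 5.634316024311214 -5.232134765560712 tcp rel -0.0489076658048135 0.0705185648951538
```

View pics/w24.png

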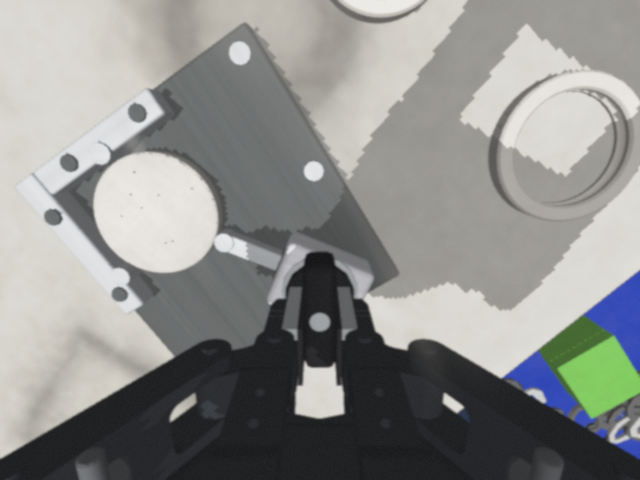

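Emit:
servo_tool --increments '[{"hand": 1, "travel": [0, 0, 0], "yaw": -1.5}, {"hand": 1, "travel": [0, 0, 0], "yaw": -1.5}, {"hand": 1, "travel": [0, 0, 0], "yaw": 0}, {"hand": 1, "travel": [0, 0, 0], "yaw": 0}]'

```text
t: 26.75
tcp_pos: [0.5614, 0.293, 0.0505]
tool_rot: [-0.392, 0.92, 0.001, 0.0]
force: [1.0, 5.5, -5.5]
finger_gap: 0.131
```

```bash
python3 tq.py
```

```text
0.13070926007115508 [ 0.95408059  5.54136064 -5.50016159] [ 0.80182314 -0.06523979 -0.15263262] 136.12584258384183 -2.0727982871583865
```

Emit:
servo_tool --increments '[{"hand": 1, "travel": [0, 0, 0], "yaw": -1.5}, {"hand": 1, "travel": [0, 0, 0], "yaw": -1.5}, {"hand": 1, "travel": [0, 0, 0], "yaw": 0}, {"hand": 1, "travel": [0, 0, 0], "yaw": 0}]'

```text
t: 27.15
tcp_pos: [0.5614, 0.293, 0.0505]
tool_rot: [-0.415, 0.91, 0.001, 0.0]
force: [1.9, 5.2, -5.4]
finger_gap: 0.134
```

```bash
python3 tq.py; python3 st.py w25.png
```

```text
0.13427735627115797 [ 1.92384294  5.16034723 -5.37908577] [ 0.84934309 -0.07448626 -0.37534868] 139.06513248783298 -2.1245028878608934
[0.56136425 0.29302078 0.05046572] F nest 0.5657358548100084 5.47816557826372 -5.379085774064167 tcp rel -0.04893923562454282 0.0705899412775126
```

View pics/w25.png

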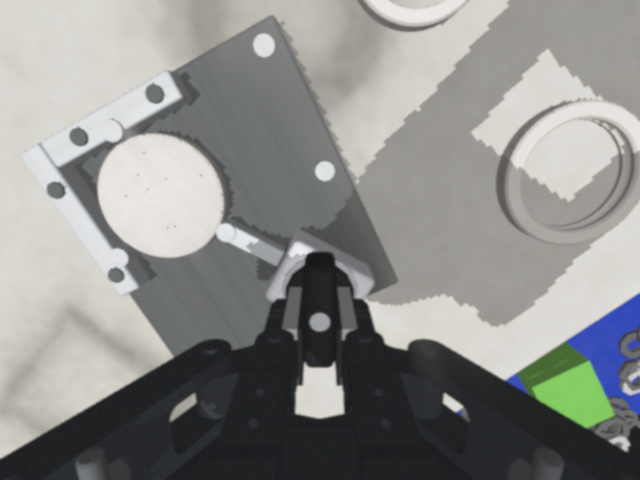

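Emit:
servo_tool --increments '[{"hand": 1, "travel": [0, 0, 0], "yaw": -1.5}, {"hand": 1, "travel": [0, 0, 0], "yaw": -1.5}, {"hand": 1, "travel": [0, 0, 0], "yaw": 0}, {"hand": 1, "travel": [0, 0, 0], "yaw": 0}, {"hand": 1, "travel": [0, 0, 0], "yaw": 0}]'

```text
t: 27.7
tcp_pos: [0.5613, 0.293, 0.0505]
tool_rot: [-0.438, 0.899, 0.001, 0.0]
force: [0.9, 5.2, -4.9]
finger_gap: 0.138
```

```bash
python3 tq.py
```

```text
0.13774427665895353 [ 0.85555497  5.1756305  -4.93934707] [ 0.76511624 -0.02401236 -0.63545472] 141.9983194252898 -2.1761033178202944
```

Emit:
servo_tool --increments '[{"hand": 0.7, "travel": [0, 0, 0], "yaw": 0}, {"hand": 0, "travel": [0, 0, 0], "yaw": 0}, {"hand": 0, "travel": [0, 0, 0], "yaw": 0}, {"hand": 0, "travel": [0, 0, 0], "yaw": 0}, {"hand": 0, "travel": [0, 0, 0], "yaw": 0}, {"hand": 0, "travel": [0, 0, -30], "yaw": 0}, {"hand": 0, "travel": [0, 0, -40], "yaw": 0}, {"hand": 0, "travel": [0, 0, -40], "yaw": 0}, {"hand": 0, "travel": [0, 0, 0], "yaw": 0}, {"hand": 0, "travel": [0, 0, 0], "yaw": 0}]'

```text
t: 28.7
tcp_pos: [0.562, 0.2924, 0.1623]
tool_rot: [-0.44, 0.898, -0.0, 0.001]
force: [-0.9, -0.4, -0.4]
finger_gap: 0.998
```

```bash
python3 tq.py; python3 st.py w26.png; python3 -c "
import cv2;a=cv2.imread('pics/w26.png');cv2.imwrite('pics/c26.png',cv2.resize(a[120:360,130:390],None,fx=2.5,fy=2.5,interpolation=cv2.INTER_CUBIC))"
```

```text
0.9977079854792452 [-0.92189209 -0.35667427 -0.35283119] [ 0.01089118  0.01328648 -0.02543566] 142.26277070301012 -2.1792215093660614
[0.56200092 0.29236685 0.16227037] F nest -0.8027204683451211 -0.5768374219110852 -0.35283118838159894 tcp rel -0.048158698939173746 0.07011693257610079
```

View pics/w26.png

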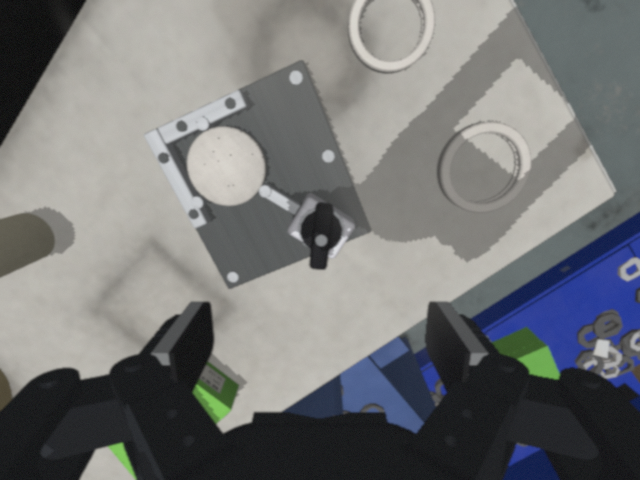

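View pics/c26.png

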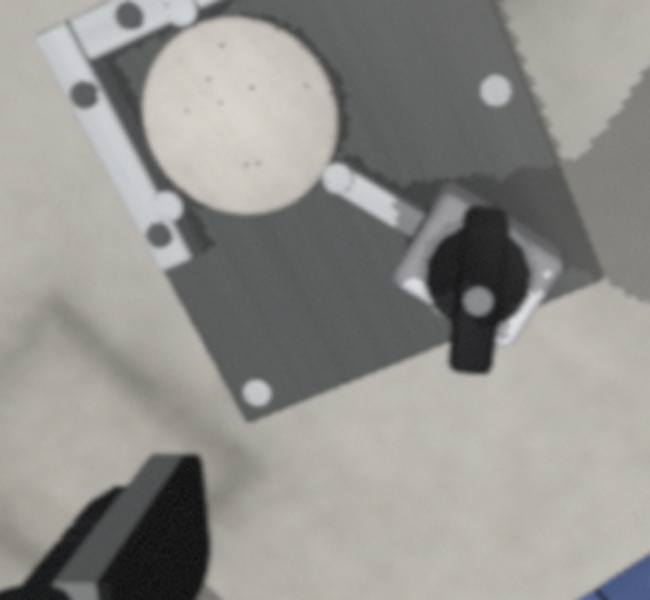

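```bash
python3 - <<'E'
from rel import *
o=lambda u,v:(u/2.5+130,v/2.5+120)
rel("w26",o(241,114.5),o(166,207),o(181,11))
s=load("w26"); d=onplane(s,*o(241,114.5),.022);n=onplane(s,*o(338,178),.022); print("disc-nose",np.linalg.norm(d-n)*1e3, "expect 35 at contact")
a=onplane(s,*o(488,210),.0645);b=onplane(s,*o(471,372),.0645);print(a,b,np.degrees(np.arctan2(*(b-a)[1::-1])))
s=load("w22");a=onplane(s,319,207,.0645);b=onplane(s,320.5,270,.0645);print(np.degrees(np.arctan2(*(b-a)[1::-1])))
E
python3 -c "
import cv2;a=cv2.imread('pics/w22.png');cv2.imwrite('pics/c22.png',cv2.resize(a[170:350,160:370],None,fx=3,fy=3,interpolation=cv2.INTER_CUBIC))"
```

```text
d-end mm [-32.79032371 -16.02068209] 36.49476104354259 d-side [-0.72931093 33.20884401] 33.216851364668386 pin-pin [32.06101279 49.22952609] expect 31.72077254628275 49.79163916092448
disc-nose 34.97224959230568 expect 35 at contact
[0.54309758 0.27416104 0.0645    ] [0.57533146 0.30824689 0.0645    ] 46.59956728204439
-16.54330375963093
```

View pics/c22.png

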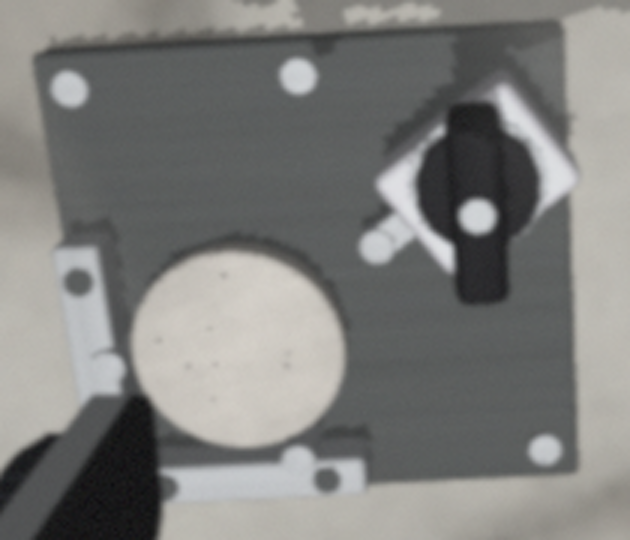

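Run:
```python
from h import *
print(delta([.575,.173,.16],72.3), delta([.575,.173,.16],-14.55))
```

```text
(array([ 85.51883346, -83.99735444,   0.7334593 ]), np.float64(69.96456361500147), np.float64(142.26456361500146)) (array([ 85.51883346, -83.99735444,   0.7334593 ]), np.float64(-23.185436384998525), np.float64(142.26456361500146))
```

Run:
```python
from h import *
print(delta([.635,.215,.19],72.3))
```

```text
(array([  15.60545717, -105.73270961,  -29.32804684]), np.float64(69.96456361500147), np.float64(142.26456361500146))
```

Emit:
servo_tool --increments '[{"hand": 0, "travel": [5, -35, -10], "yaw": 0}, {"hand": 0, "travel": [5, -35, -10], "yaw": 0}, {"hand": 0, "travel": [5, -35, -10], "yaw": 0}, {"hand": 0, "travel": [0, 0, 0], "yaw": 8}, {"hand": 0, "travel": [0, 0, 0], "yaw": 8}, {"hand": 0, "travel": [0, 0, 0], "yaw": 8}, {"hand": 0, "travel": [0, 0, 0], "yaw": 8}, {"hand": 0, "travel": [0, 0, 0], "yaw": 8}, {"hand": 0, "travel": [0, 0, 0], "yaw": 8}, {"hand": 0, "travel": [0, 0, 0], "yaw": 8}, {"hand": 0, "travel": [0, 0, 0], "yaw": 8}, {"hand": 0, "travel": [0, 0, 0], "yaw": 6}, {"hand": 0, "travel": [0, 0, 0], "yaw": 0}, {"hand": 0, "travel": [0, 0, 0], "yaw": 0}, {"hand": 0, "travel": [0, 0, 0], "yaw": 0}]'

```text
t: 30.25
tcp_pos: [0.6349, 0.216, 0.1899]
tool_rot: [0.153, 0.988, -0.0, -0.001]
force: [-0.9, 0.4, 0.1]
finger_gap: 0.997
```

```bash
python3 st.py w27.png; python3 -c "
import cv2;a=cv2.imread('pics/w27.png');cv2.imwrite('pics/c27.png',cv2.resize(a[60:280,200:440],None,fx=2.7,fy=2.7,interpolation=cv2.INTER_CUBIC))"
```

```text
[0.63486873 0.21604389 0.18989748] F nest -0.9608069263699324 0.11263741326392318 0.11166338294062349 tcp rel 0.04154636948085528 0.014547932474796339
```

View pics/w27.png

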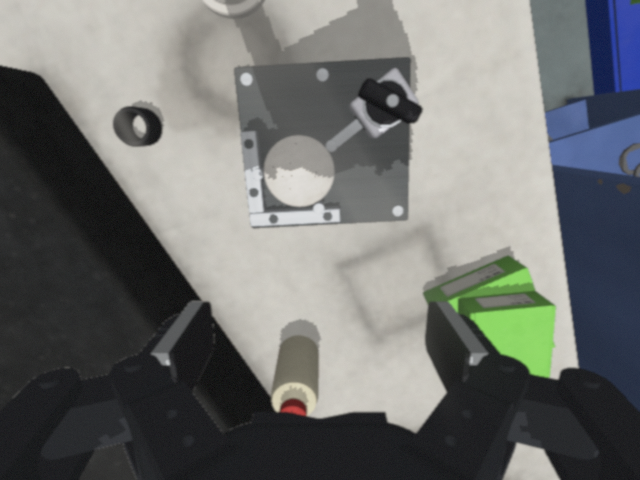

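View pics/c27.png

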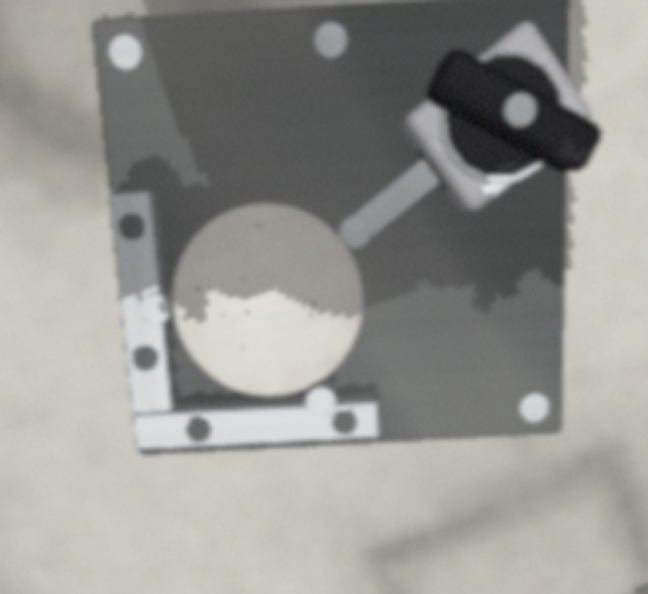

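Run:
```python
from rel import *
o=lambda u,v:(u/2.7+200,v/2.7+60)
rel("w27",o(268.5,300),o(320,400),o(158,303))
s=load("w27"); d=onplane(s,*o(268.5,300),.022);n=onplane(s,*o(355,234),.022); print(d,"disc-nose",np.linalg.norm(d-n)*1e3)
seat=np.array([.591,.2124]);print("from seat est",(d[:2]-seat)*1e3)
k=onplane(s,*o(520,109),.0655);print("knob",k)
a=onplane(s,*o(442,76),.0645);b=onplane(s,*o(588,146),.0645);print(np.degrees(np.arctan2(*(b-a)[1::-1])),np.linalg.norm(a-b))
```

```text
d-end mm [-31.51312093 -14.45118269] 34.66862373981582 d-side [ 1.55227976 33.68376473] 33.71951332728783 pin-pin [33.06540069 48.13494743] expect 31.72077254628275 49.79163916092448
[0.59086106 0.21223091 0.022     ] disc-nose 33.59771825080709
from seat est [-0.13893993 -0.16909304]
knob [0.56109983 0.29247944 0.0655    ]
48.652875424627084 0.04196372416829211
```

```bash
python3 -c "
from station import manip
print(manip.sign_off())"
```

```text
the job is handed in; nothing more can be done
None
```

I mounted the disc in the nest, clamped it and handed the job in at about 30 s of the 72 s allowed. The hand-in gives no verdict.

- **What I did:** I wound the knob clockwise to its stop, laid the disc about 41 mm to -x of the seat and pushed it home with closed fingers. I then took the hand away and checked the disc in a picture. After that I turned the knob anticlockwise until the torque on it rose to about 0.63 N m, then released it and lifted clear.
- **Position:** before clamping, the disc measured 34.6 mm and 35.5 mm from the two pins (35 mm expected). After clamping, its centre was about 0.2 mm from my estimate of the seat.
- **Grip:** I could not measure the jaw's force on the disc directly. The jaw nose measured 33.6 and 35.0 mm from the disc's centre in the last two pictures, where contact is 35 mm. The knob stood at about 1.1 rad, having turned back about 5 degrees when let go. I judge the disc gripped from these readings and the torque before release.
- **Readings that disagreed:** the side-pin distance came out at 33.2 mm and 33.7 mm in the last two pictures. That is less than contact allows; the side pin was poorly visible in both, so I put it down to reading error.
- **Rings, loupe and micrometer:** the hand never came near enough to touch them, and the rings and loupe looked unmoved in the pictures. I did not measure their final positions, and the micrometer was out of view in the last picture.

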